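Check two bottle closures on the thread gauge and sort them

TASK

Check the two blue screw closures on the steel thread gauge, one after the other: screw each on clockwise as far as it will go, then unscrew it and stand it open side down on the floor of its tray before you try the next. A closure whose skirt comes right down on the gauge's shoulder goes in the green tray, one that stops short with a gap of more than about 2 mm goes in the red tray; both may be good or both bad. Leave the other things on the bench alone.

Things in the scene. Friction and masses are not known exactly. Their poses are not given: they have to be found in the camera images.
- closure_1_mid (a point): centre of a blue screw closure, 72 mm high, 0.12 kg, open side down on the grey mat; z up the screw axis. Hollow skirt 65 mm across from the rim (36 mm below this point) up 39 mm, then a round solid knob 44 mm across and 33 mm high, the place to grip. Five thread lugs hidden inside. A sealing disc in its roof, unseen, is seated (good) or stands proud by up to 6.5 mm, firmly held (bad).
- closure_2_mid (a point): centre of the second closure, alike in all sizes; good or bad whatever the first one is. The two stand 120 to 160 mm apart.
- mat: grey mat, 100 mm (x) by 260 mm (y), 3 mm thick, with two white rings on which the closures stand at the start, within 12 mm; fixed. Origin under its centre.
- gauge: steel thread gauge, fixed: dark round foot 112 mm across, 12 mm high, then a shoulder 72 mm across, then the threaded neck. Origin on its axis at the worktop, z up. Right-hand thread, five starts, 45 mm travel per full turn, play about 1 mm sideways and 2 mm up and down. Turning takes under 0.35 N m until the closure binds; 0.5 N m is tight, near 1 N m the fingers slip.
- gauge_shoulder (a point): centre of the shoulder's flat top, 22 mm above the worktop, on the axis. Fully home the skirt's rim rests here (closure's centre 36 mm above this point); a bad closure binds with its rim up to 6.5 mm higher. Unscrewing: turn back 0.3 rad to loosen before rising, then rise with the thread; from home it lifts free after 1.7 to 1.9 rad, from a shorter stop after as much less as the gap.
- gauge_lip (a point): centre of the neck's top, 53 mm above the worktop; neck 39 mm across (tapered at the top), 46 mm over its threads. A closure lowered over it rests on the thread starts, rim 8 to 17 mm above the shoulder; pressed with about 5 N and turned clockwise (from above) it runs down and binds after 0.3 to 2.9 rad. If it binds over 8 mm up, lugs met thread ends: back off anticlockwise, let it drop, go on.
- tray_green: green plastic tray, 100 mm (x) by 160 mm (y), walls 20 mm high and 3 mm thick, floor 3 mm above its origin, which is the centre of its underside; fixed. For good closures. Room for both side by side, 41 mm either side of its middle along y. The two trays change places.
- tray_red: red plastic tray for closures that stop short; the same size as the green one, fixed.
- beaker: covered clear beaker, 72 mm in diameter, 86 mm high, at the left; a bystander. Origin under its centre.
- timer: small off-white lab timer, 42x66x32 mm, at the left; a bystander. Origin under its centre.
- tape: roll of lime-green tape, 70 mm in diameter, 19 mm high, at the left; a bystander. Origin under its centre.

How it is judged:
On the way, in this order (a step that is already met when the one before it is completed fails the run):
1. one closure has been screwed onto the gauge as far as it goes: its rim within 1.5 mm of the shoulder, or its inner disc within about 1.2 mm of the neck's top (((horizontal distance between closure_1_mid and gauge below 0.004 m and angle between closure_1_mid's own z axis and vertical below 0.06 rad and (z of closure_1_mid in the frame of gauge below 0.0595 m or z of closure_1_disc_c0 in the frame of gauge below 0.0552 m)) or (horizontal distance between closure_2_mid and gauge below 0.004 m and angle between closure_2_mid's own z axis and vertical below 0.06 rad and (z of closure_2_mid in the frame of gauge below 0.0595 m or z of closure_2_disc_c0 in the frame of gauge below 0.0552 m)))), for 0.2 s.
2. while one closure stands in its right tray, the other one has been screwed onto the gauge as far as it goes, to the same measure (((((z of closure_1_disc_c0 in the frame of closure_1_mid above -0.007 m and x of closure_1_mid in the frame of tray_green between -0.025 and 0.025 m and y of closure_1_mid in the frame of tray_green between -0.055 and 0.055 m and z of closure_1_mid in the frame of tray_green between 0.035 and 0.042 m and angle between closure_1_mid's own z axis and vertical below 0.1 rad) or (z of closure_1_disc_c0 in the frame of closure_1_mid below -0.005 m and x of closure_1_mid in the frame of tray_red between -0.025 and 0.025 m and y of closure_1_mid in the frame of tray_red between -0.055 and 0.055 m and z of closure_1_mid in the frame of tray_red between 0.035 and 0.042 m and angle between closure_1_mid's own z axis and vertical below 0.1 rad)) and (horizontal distance between closure_2_mid and gauge below 0.004 m and angle between closure_2_mid's own z axis and vertical below 0.06 rad and (z of closure_2_mid in the frame of gauge below 0.0595 m or z of closure_2_disc_c0 in the frame of gauge below 0.0552 m))) or (((z of closure_2_disc_c0 in the frame of closure_2_mid above -0.007 m and x of closure_2_mid in the frame of tray_green between -0.025 and 0.025 m and y of closure_2_mid in the frame of tray_green between -0.055 and 0.055 m and z of closure_2_mid in the frame of tray_green between 0.035 and 0.042 m and angle between closure_2_mid's own z axis and vertical below 0.1 rad) or (z of closure_2_disc_c0 in the frame of closure_2_mid below -0.005 m and x of closure_2_mid in the frame of tray_red between -0.025 and 0.025 m and y of closure_2_mid in the frame of tray_red between -0.055 and 0.055 m and z of closure_2_mid in the frame of tray_red between 0.035 and 0.042 m and angle between closure_2_mid's own z axis and vertical below 0.1 rad)) and (horizontal distance between closure_1_mid and gauge below 0.004 m and angle between closure_1_mid's own z axis and vertical below 0.06 rad and (z of closure_1_mid in the frame of gauge below 0.0595 m or z of closure_1_disc_c0 in the frame of gauge below 0.0552 m))))), for 0.2 s.
At the end, for the whole second after the job is handed in: both closures stand at rest, upright (0.1 rad), on a tray's floor, centres within 25 mm (tray x) and 55 mm (tray y) of its middle: green if they go home to a gap under 1 mm, red if they stop over 3 mm short, either tray between (((z of closure_1_disc_c0 in the frame of closure_1_mid above -0.007 m and x of closure_1_mid in the frame of tray_green between -0.025 and 0.025 m and y of closure_1_mid in the frame of tray_green between -0.055 and 0.055 m and z of closure_1_mid in the frame of tray_green between 0.035 and 0.042 m and angle between closure_1_mid's own z axis and vertical below 0.1 rad) or (z of closure_1_disc_c0 in the frame of closure_1_mid below -0.005 m and x of closure_1_mid in the frame of tray_red between -0.025 and 0.025 m and y of closure_1_mid in the frame of tray_red between -0.055 and 0.055 m and z of closure_1_mid in the frame of tray_red between 0.035 and 0.042 m and angle between closure_1_mid's own z axis and vertical below 0.1 rad)) and ((z of closure_2_disc_c0 in the frame of closure_2_mid above -0.007 m and x of closure_2_mid in the frame of tray_green between -0.025 and 0.025 m and y of closure_2_mid in the frame of tray_green between -0.055 and 0.055 m and z of closure_2_mid in the frame of tray_green between 0.035 and 0.042 m and angle between closure_2_mid's own z axis and vertical below 0.1 rad) or (z of closure_2_disc_c0 in the frame of closure_2_mid below -0.005 m and x of closure_2_mid in the frame of tray_red between -0.025 and 0.025 m and y of closure_2_mid in the frame of tray_red between -0.055 and 0.055 m and z of closure_2_mid in the frame of tray_red between 0.035 and 0.042 m and angle between closure_2_mid's own z axis and vertical below 0.1 rad)) and linear speed of each of closure_1, closure_2 below 0.02 m/s); the robot touches nothing.
It fails at once if a bystander (beaker, timer or tape) is pushed more than 30 mm from its place (distance of any of beaker, timer, tape from where it was at the start of the episode above 0.03 m).
It also fails if it takes over 72 s, if anything falls off the work surface, if the arm or the gripper's body presses on something with over 40 N, if the wrist force passes 120 N, or if a joint passes its speed limit or range.

ROBOT

A 7-joint arm with a two-finger parallel gripper is mounted at the origin on a cart in front of the work surface, level with it; the furniture and walls round the work are solid. World frame = base frame: x ahead of the robot, y to its left, z up, the work surface at z = 0. Lengths are in m, angles in rad, forces in N, time in s.
With the tool pointing down it reaches from about 0.425 to 1.025 m from the base axis. Payload 9.4 kg.
Tool frame: the origin (TCP) lies at the very end of the fingers, on their centre line; the grasp point (between the pads) lies 19 mm behind it; z points along the fingers, y is the direction in which the jaws open and shut (so a half turn about z gives the same grasp; the last joint's range is limited). The gripper opens to 85 mm and grips with 20 to 120 N. Pads are 22 mm wide; open, the fingers measure 114 mm over their backs; the gripper's body (76 mm by 85 mm) begins 54 mm behind the grasp point. The pads swing forward as they close: fully open they stand 13 mm farther back than shut.
Start: joints at [1.18, 0.599, -0.003, 1.599, 0.002, 0.943, -0.08], TCP at [0.224, -0.69, 0.231] pointing down, gripper open.
Joint ranges: [-2.57, 2.57], [-0.35, 1.97], [-1.29, 1.29], [0.11, 2.56], [-1.05, 4.19], [0.11, 1.86], [-2.63, 2.63]. Speed limits (rad/s): [2.22, 2.22, 3.01, 3.01, 3.14, 3.14, 3.14].

INTERFACE

Orientations are given as [roll, pitch, yaw] about the fixed x, y, z axes, in that order (R = Rz(yaw) Ry(pitch) Rx(roll)).
In Python, from cell import ctrl gives the robot as it stands.
- The arm moves only by the tool drive_tool, never from a script. Its argument "steps" is a list of rows, each an object of numbers: "jaw": the opening, from 0 (shut) to 1 (fully open); "x", "y", "z": the shift along the tool's x, y, z in units of 25 mm (1.0 is 25 mm); "twist": the turn about the tool's z in degrees. In form: [{"jaw": .., "x": .., "y": .., "z": .., "twist": ..}, ...]. A call has 1 to 8 rows; each row is the pose to reach, as a shift and turn from the pose commanded when the call began, along the tool's axes at that moment; what a row does not reach only later rows make up. A row lasts 1/12 s, in which the tool goes at most 41.7 mm and 7.16 degrees, less where a joint would pass 70% of its speed; a pose out of reach is approached as far as the arm can. A call with a gripper value outside its range is refused whole. The fingers move at their own pace and stop on an object; "grip_force" is the grip in N (left out, the last holds). Time passes only in rows, so rows that repeat a pose let the fingers close. It gives the time, the measured TCP pose, the force and the opening at its end, in the units of the state.
- ctrl.observe(): the state, without advancing time (a new reading comes with each control period).
- ctrl.read_camera(name): name is "scene" or "top"; returns a dict with "frame" (384x512x3 uint8, red, green, blue), "fov_y" (degrees; the focal length in pixels is half the picture's height over the tangent of half this angle, whatever the lens; pixels are square), "cx", "cy" (the principal point, pixels), "k1" (the pictures are not rectified: a ray, as slopes to the right and down, at radius r is drawn at 1 + k1 r^2 times it, then the intrinsics apply), "R" (3x3) and "t" (3): a world point X has camera coordinates R X + t. Camera axes: x right, y down, z forward; pixel columns grow to the right and rows downward; lengths in m; the calibration is good to about 2 mm. A picture is of the moment at which its call begins. There is no depth.
- ctrl.job_done(): hands the job in, once; it reports no verdict.
The state is a dict: "time_s": time; "joint_positions": joint angles; "joint_vel": joint speeds; "effort": joint torques, N m; "position": TCP position; "tcp_rot": TCP orientation; "ft_force": force on the tool from outside, world axes, zero at the start; "ft_torque": the same for the moment, N m; "opening": finger opening in m.
Only numpy, scipy, OpenCV 4.12 (cv2) and the standard library are available. Lean on these libraries where they do the work, as an engineer would, in place of code of your own. Each camera call takes 0.05 s, during which the arm holds its last target. There are 200 camera calls.

## Working session

There is one attempt and no reset: what is moved stays moved. The work goes in short steps, Python scripts to look and compute and a tool call to move; the robot and the scene stay as the last step left them, time stands still between calls to the robot, and variables do not carry over. Pictures are saved under pics/ and viewed, about 8 in all and at most 12, crops included, and the job is handed in when it is done.

Besides the shell and the picture viewer there is one more tool, called after ">>>" as a command line: name --argument value ..., lists and objects as JSON in quotes. drive_tool: Moves the arm, as the interface text tells. Its arguments: {"type":"object","properties":{"steps":{"type":"array"},"grip_force":{"type":"number"}},"required":["steps"]}

```bash
mkdir -p pics; cat > h.py <<'E'
import numpy as np, cv2
from cell import ctrl
def cam(n):
    c=ctrl.read_camera(n); h,w=c['frame'].shape[:2]; f=h/2/np.tan(np.radians(c['fov_y'])/2)
    c['f']=f; c['R']=np.array(c['R']); c['t']=np.array(c['t']); return c
def proj(c,X):
    p=np.atleast_2d(X)@c['R'].T+c['t']; s=p[:,:2]/p[:,2:]; r2=(s**2).sum(1,keepdims=True)
    return s*(1+c['k1']*r2)*c['f']+[c['cx'],c['cy']]
def back(c,uv,z):
    d=(np.atleast_2d(uv)-[c['cx'],c['cy']])/c['f']; s=d.copy()
    for _ in range(20): s=d/(1+c['k1']*(s**2).sum(1,keepdims=True))
    ray=np.c_[s,np.ones(len(s))]@c['R']; o=-c['R'].T@c['t']
    return o+ray*((z-o[2])/ray[:,2])[:,None]
def save(c,n): cv2.imwrite('pics/'+n,cv2.cvtColor(c['frame'],cv2.COLOR_RGB2BGR))
E
python3 - <<'E'
from h import *
s=ctrl.observe(); print(s)
for n in('scene','top'):
    c=cam(n); save(c,n+'0.png'); print(n,c['f'],c['k1'],-c['R'].T@c['t'],c['R'])
E
```

```text
{'time_s': 0.0, 'joint_positions': array([ 1.18029643,  0.60014145, -0.00254101,  1.60015783,  0.00179794,
        0.94292106, -0.0798474 ]), 'joint_vel': array([ 0.00152021, -0.00255416, -0.00131937,  0.00126094,  0.00030623,
       -0.00041578,  0.00061308]), 'effort': array([ 1.42133078e-03, -7.76465034e+01,  1.56475682e+00, -2.58014739e+01,
        1.21479272e-02,  9.01969790e-03, -1.95761146e-06]), 'position': array([ 0.22361784, -0.68913049,  0.23039523]), 'tcp_rot': array([-3.13997386e+00,  1.47845033e-04,  3.13808097e-01]), 'ft_force': array([0.26196741, 0.05881628, 0.1695094 ]), 'ft_torque': array([ 0.00362079,  0.02106126, -0.03761758]), 'opening': 0.0850692549585367}
scene 448.0393774917073 0.04739122080487208 [0.09980436 1.00507852 0.52932536] [[-0.90189338 -0.43128365 -0.02414009]
 [-0.18035017  0.42674861 -0.88620508]
 [ 0.39250751 -0.79490883 -0.46266382]]
top 357.63896047444194 -0.0713152805171848 [0.29678627 0.21462967 1.02591817] [[ 0.01093762 -0.99993705 -0.00250175]
 [-0.97886962 -0.01019621 -0.204231  ]
 [ 0.20419264  0.00468268 -0.97891953]]
```

View pics/top0.png

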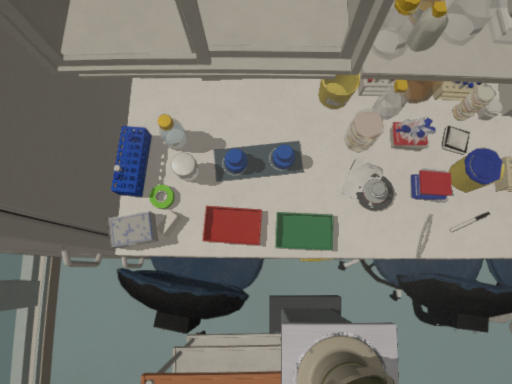

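View pics/scene0.png

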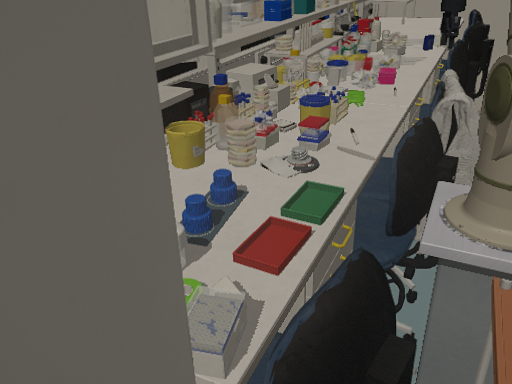

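Top view: closure knobs are at about (235,157) and (284,155), the gauge at (376,189), red tray at (233,225) and green tray at (305,231). Next I'll fit the poses from silhouettes.

```bash
cat >> h.py <<'E'
from scipy.optimize import minimize
A=np.linspace(0,2*np.pi,48,endpoint=False)
def ring(x,y,z,r): return np.c_[x+r*np.cos(A),y+r*np.sin(A),0*A+z]
def hullmask(c,sets,S=4):
    h,w=c['frame'].shape[:2]; m=np.zeros((h*S,w*S),np.uint8)
    for P in sets:
        q=cv2.convexHull(((proj(c,P)+.5)*S*16).astype(np.int32)); cv2.fillConvexPoly(m,q,255,shift=4)
    return cv2.resize(m,(w,h),interpolation=cv2.INTER_AREA)/255.
def clos(c,x,y,b): # b=rim z
    return hullmask(c,[np.r_[ring(x,y,b,.0325),ring(x,y,b+.039,.0325)],np.r_[ring(x,y,b+.039,.022),ring(x,y,b+.072,.022)]])
def hsv(c): return cv2.cvtColor(c['frame'],cv2.COLOR_RGB2HSV)
def blue(c): return cv2.inRange(hsv(c),(105,130,40),(130,255,255))/255.
def fitc(cs,x0,b=None,box=45,z0=.003):
    ds=[]
    for c in cs:
        m=blue(c); u=proj(c,[x0[0],x0[1],z0+.036])[0]; w=np.zeros_like(m)
        w[max(0,int(u[1])-box):int(u[1])+box,max(0,int(u[0])-box):int(u[0])+box]=1; ds.append((c,m,w))
    def cost(p):
        bb=b if b is not None else p[2]
        return sum((((clos(c,p[0],p[1],bb)-m)**2)*w).sum() for c,m,w in ds)
    p0=list(x0)+([] if b is not None else [z0])
    r=minimize(cost,p0,method='Nelder-Mead',options=dict(initial_simplex=[p0]+[list(np.array(p0)+.006*np.eye(len(p0))[i]) for i in range(len(p0))],xatol=1e-4,fatol=.05))
    return r.x,r.fun
E
python3 - <<'E'
from h import *
c=cam('top'); s=cam('scene')
for n,uv in(('c1',(235,155)),('c2',(284,153))):
    p=back(c,uv,.07)[0][:2]; print(n,p)
    for cs in([c],[s],[c,s]): print(fitc(cs,p,b=.003,box=24))
H=hsv(c)
for n,lo,hi in(('green',(50,80,30),(85,255,255)),('red',(0,120,40),(8,255,255))):
    m=cv2.inRange(H,lo,hi)
    if n=='red': m|=cv2.inRange(H,(172,120,40),(180,255,255))
    k,l,st,ce=cv2.connectedComponentsWithStats(m)
    for i in range(1,k):
        if st[i,4]>800:
            pts=np.argwhere(l==i)[:,::-1].astype(float)
            w=back(c,pts,.02)[:,:2].astype(np.float32); r=cv2.minAreaRect(w); print(n,st[i],r)
print('gauge approx',back(c,(376,189),.05))
for n,u in(('beaker',(183,164)),('timer',(171,224)),('tape',(162,197))): print(n,back(c,u,.03))
a=cv2.cvtColor(c['frame'][140:260,200:420],cv2.COLOR_RGB2BGR); a=cv2.resize(a,None,fx=3.6,fy=3.6,interpolation=cv2.INTER_CUBIC)
cv2.imwrite('pics/a.png',a[:, :800])
E
```

```text
c1 [0.60803123 0.29256527]
(array([0.60599182, 0.29693544]), np.float64(192.12564398308342))
(array([0.60973872, 0.29176414]), np.float64(266.67875432525955))
(array([0.60743138, 0.29479044]), np.float64(465.79111111111115))
c2 [0.61527939 0.15544362]
(array([0.62115296, 0.15548454]), np.float64(198.39478662053057))
(array([0.62287371, 0.15173509]), np.float64(231.53751633986928))
(array([0.62121286, 0.15479773]), np.float64(432.8663898500577))
green [ 276  214   57   35 1733] ((0.4033758044242859, 0.09555891901254654), (0.15624560415744781, 0.09664791822433472), 87.79478454589844)
red [ 203  206   59   39 1968] ((0.41757091879844666, 0.29952946305274963), (0.1588023155927658, 0.09978806227445602), 86.75276184082031)
gauge approx [[ 0.51922545 -0.10490802  0.05      ]]
beaker [[0.5924719  0.44663567 0.03      ]]
timer [[0.41683632 0.47090061 0.03      ]]
tape [[0.4939581  0.50159932 0.03      ]]
```

View pics/a.png

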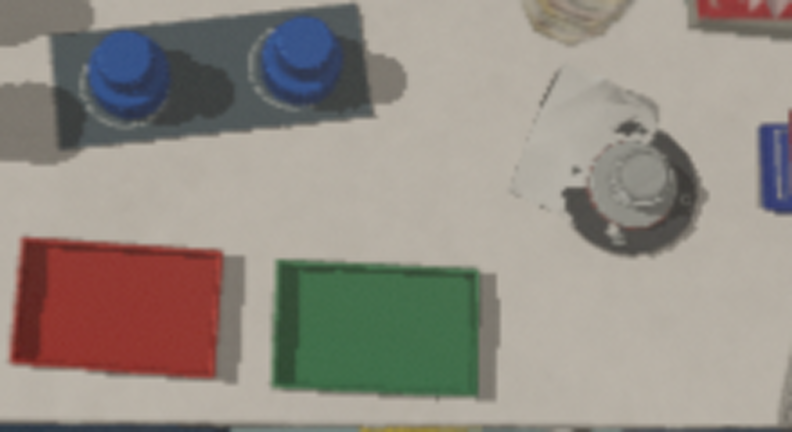

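Crop of the top view: closures, both trays (empty) and gauge are clear, with gauge lip at about (379,189) full-frame. The blue mask fitted poorly, so I'll refine it and fit the gauge by edges.

```bash
cat >> h.py <<'E'
def blue(c):
    f=c['frame'].astype(int); return ((f[...,2]-f[...,0]>35)&(f[...,2]-f[...,1]>18)).astype(float)
E
python3 - <<'E'
from h import *
c=cam('top'); s=cam('scene')
print(blue(c)[140:178,218:252].sum(), clos(c,.607,.295,.003).sum())
for n,p in(('c1',(.607,.294)),('c2',(.621,.154))):
    for cs in([c],[s],[c,s]): print(n,fitc(cs,p,b=.003,box=24))
# gauge: gradient on projected circles
out=[]
for cc in (c,s):
    g=cv2.GaussianBlur(cv2.cvtColor(cc['frame'],cv2.COLOR_RGB2GRAY).astype(np.float32),(0,0),1.0)
    G=np.hypot(cv2.Sobel(g,cv2.CV_32F,1,0),cv2.Sobel(g,cv2.CV_32F,0,1)); out.append(G)
def sc(x,y,use):
    v=0
    for i in use:
        cc=(c,s)[i]
        for z,r,wt in((.012,.056,1),(.022,.036,1),(.053,.0195,.5)):
            q=proj(cc,ring(x,y,z,r)).astype(np.float32)
            v+=wt*np.minimum(cv2.remap(out[i],q[:,:1],q[:,1:],cv2.INTER_LINEAR),150).mean()
    return v
for use in([0],[1],[0,1]):
    b=max((sc(x,y,use),x,y) for x in np.arange(.49,.54,.001) for y in np.arange(-.13,-.08,.001)); print('gauge',use,b)
x,y=b[1:]
ims=[]
for cc,o in((c,(330,150)),(s,(255,115))):
    im=cv2.resize(cv2.cvtColor(cc['frame'],cv2.COLOR_RGB2BGR)[o[1]:o[1]+80,o[0]:o[0]+90],None,fx=4.4,fy=4.4,interpolation=cv2.INTER_CUBIC)
    for z,r in((.012,.056),(.022,.036),(.053,.0195)):
        q=(proj(cc,ring(x,y,z,r))-o+.5)*4.4; cv2.polylines(im,[q.astype(int)],True,(0,0,255),1)
    ims.append(im)
cv2.imwrite('pics/g.png',np.hstack(ims))
E
```

```text
382.0 473.09019607843135
c1 (array([0.6079553 , 0.29629061]), np.float64(77.93660899653979))
c1 (array([0.60837875, 0.29389043]), np.float64(247.11577085736255))
c1 (array([0.60774542, 0.29482182]), np.float64(327.8688504421376))
c2 (array([0.62345805, 0.15482708]), np.float64(90.59109573241062))
c2 (array([0.62224461, 0.15353315]), np.float64(193.3923875432526))
c2 (array([0.62123936, 0.15488818]), np.float64(284.94603613994616))
gauge [0] (np.float32(235.52275), np.float64(0.521), np.float64(-0.11099999999999999))
gauge [1] (np.float32(187.78838), np.float64(0.521), np.float64(-0.11299999999999999))
gauge [0, 1] (np.float32(422.84912), np.float64(0.521), np.float64(-0.11199999999999999))
```

View pics/g.png

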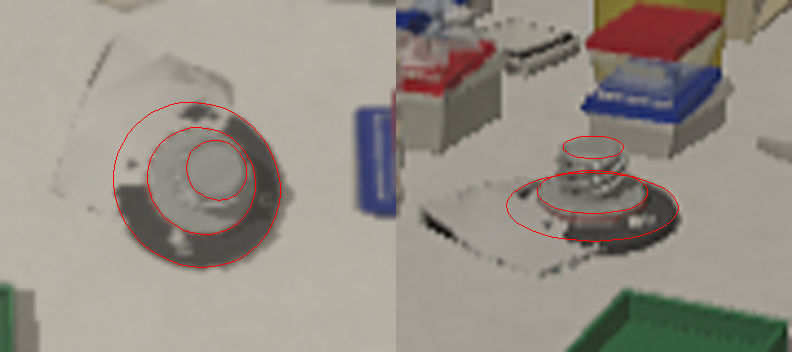

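Gauge circles at (0.521, −0.1115) line up in both views. Closures are at about (0.608, 0.295) and (0.622, 0.1545). Next: a helper that converts a world target into call units.

```bash
cat >> h.py <<'E'
def plan(x,y,z,yaw,s=None,maxd=.31,maxa=55):
    """print successive calls (shift in units of 25 mm, twist in deg, rows) from the measured pose to the target"""
    s=s or ctrl.observe(); p=np.array(s['position']); y0=s['tcp_rot'][2]
    d=np.array([x,y,z])-p; dy=yaw-y0   # caller gives unwrapped yaw relative to y0
    n=max(1,int(np.ceil(max(np.linalg.norm(d)/maxd,abs(np.degrees(dy))/maxa))))
    rows=int(np.ceil(max(np.linalg.norm(d)/n/.0417,abs(np.degrees(dy))/n/7.16)))+ (n==1)
    for i in range(n):
        a=y0+dy*i/n; e=d/n/.025
        print('x %.2f y %.2f z %.2f twist %.1f rows %d'%(e[0]*np.cos(a)+e[1]*np.sin(a),e[0]*np.sin(a)-e[1]*np.cos(a),-e[2],-np.degrees(dy)/n,min(rows,8)))
def st():
    s=ctrl.observe(); print('t %.2f'%s['time_s'],'p',np.round(s['position'],4),'rot',np.round(s['tcp_rot'],3),'F',np.round(s['ft_force'],1),'T',np.round(s['ft_torque'],2),'op %.4f'%s['opening'],'q1 %.2f q7 %.2f'%(s['joint_positions'][0],s['joint_positions'][6])); return s
E
python3 - <<'E'
from h import *
plan(.608,.295,.16,2.6)
E
```

```text
x 6.69 y -8.18 z 0.71 twist -32.7 rows 7
x 10.05 y -3.26 z 0.71 twist -32.7 rows 7
x 10.22 y 2.70 z 0.71 twist -32.7 rows 7
x 7.13 y 7.80 z 0.71 twist -32.7 rows 7
```

>>> drive_tool --steps '[{"jaw": 1, "x": 6.69, "y": -8.18, "z": 0.71, "twist": -32.7}, {"jaw": 1, "x": 6.69, "y": -8.18, "z": 0.71, "twist": -32.7}, {"jaw": 1, "x": 6.69, "y": -8.18, "z": 0.71, "twist": -32.7}, {"jaw": 1, "x": 6.69, "y": -8.18, "z": 0.71, "twist": -32.7}, {"jaw": 1, "x": 6.69, "y": -8.18, "z": 0.71, "twist": -32.7}, {"jaw": 1, "x": 6.69, "y": -8.18, "z": 0.71, "twist": -32.7}, {"jaw": 1, "x": 6.69, "y": -8.18, "z": 0.71, "twist": -32.7}]' --grip_force 40

```text
time_s: 0.88
position: [0.3217, -0.4378, 0.2134]
tcp_rot: [-3.14, -0.002, 0.89]
ft_force: [-1.0, 0.4, -0.3]
opening: 0.0856
```

>>> drive_tool --steps '[{"jaw": 1, "x": 10.05, "y": -3.26, "z": 0.71, "twist": -32.7}, {"jaw": 1, "x": 10.05, "y": -3.26, "z": 0.71, "twist": -32.7}, {"jaw": 1, "x": 10.05, "y": -3.26, "z": 0.71, "twist": -32.7}, {"jaw": 1, "x": 10.05, "y": -3.26, "z": 0.71, "twist": -32.7}, {"jaw": 1, "x": 10.05, "y": -3.26, "z": 0.71, "twist": -32.7}, {"jaw": 1, "x": 10.05, "y": -3.26, "z": 0.71, "twist": -32.7}, {"jaw": 1, "x": 10.05, "y": -3.26, "z": 0.71, "twist": -32.7}]'

```text
time_s: 1.47
position: [0.4178, -0.1926, 0.1959]
tcp_rot: [3.14, -0.002, 1.461]
ft_force: [-0.5, 1.2, -0.1]
opening: 0.0855
```

```bash
python3 - <<'E'
from h import *
st(); plan(.608,.295,.16,2.6)
E
```

```text
t 1.47 p [ 0.4178 -0.1926  0.1959] rot [ 3.140e+00 -2.000e-03  1.461e+00] F [-0.5  1.2 -0.1] T [0.03 0.01 0.  ] op 0.0855 q1 0.59 q7 -0.05
x 10.11 y 2.71 z 0.72 twist -32.6 rows 7
x 7.05 y 7.73 z 0.72 twist -32.6 rows 7
```

>>> drive_tool --steps '[{"jaw": 1, "x": 10.11, "y": 2.71, "z": 0.72, "twist": -32.6}, {"jaw": 1, "x": 10.11, "y": 2.71, "z": 0.72, "twist": -32.6}, {"jaw": 1, "x": 10.11, "y": 2.71, "z": 0.72, "twist": -32.6}, {"jaw": 1, "x": 10.11, "y": 2.71, "z": 0.72, "twist": -32.6}, {"jaw": 1, "x": 10.11, "y": 2.71, "z": 0.72, "twist": -32.6}, {"jaw": 1, "x": 10.11, "y": 2.71, "z": 0.72, "twist": -32.6}, {"jaw": 1, "x": 10.11, "y": 2.71, "z": 0.72, "twist": -32.6}]'

```text
time_s: 2.05
position: [0.5148, 0.0525, 0.178]
tcp_rot: [3.137, -0.002, 2.03]
ft_force: [0.6, 0.9, 0.0]
opening: 0.0856
```

>>> drive_tool --steps '[{"jaw": 1, "x": 7.05, "y": 7.73, "z": 0.72, "twist": -32.6}, {"jaw": 1, "x": 7.05, "y": 7.73, "z": 0.72, "twist": -32.6}, {"jaw": 1, "x": 7.05, "y": 7.73, "z": 0.72, "twist": -32.6}, {"jaw": 1, "x": 7.05, "y": 7.73, "z": 0.72, "twist": -32.6}, {"jaw": 1, "x": 7.05, "y": 7.73, "z": 0.72, "twist": -32.6}, {"jaw": 1, "x": 7.05, "y": 7.73, "z": 0.72, "twist": -32.6}, {"jaw": 1, "x": 7.05, "y": 7.73, "z": 0.72, "twist": -32.6}, {"jaw": 1, "x": 7.05, "y": 7.73, "z": 0.72, "twist": -32.6}]'

```text
time_s: 2.72
position: [0.609, 0.2933, 0.1592]
tcp_rot: [3.139, -0.002, 2.596]
ft_force: [0.2, -0.1, -0.7]
opening: 0.0854
```

```bash
python3 - <<'E'
from h import *
s=st(); print(np.round(s['joint_positions'],2)); plan(.608,.295,.047,s['tcp_rot'][2])
E
```

```text
t 2.72 p [0.609  0.2933 0.1592] rot [ 3.139e+00 -2.000e-03  2.596e+00] F [ 0.2 -0.1 -0.7] T [-0.   -0.05 -0.02] op 0.0854 q1 -0.15 q7 0.04
[-0.15  0.69 -0.61  1.76  0.5   0.86  0.04]
x 0.07 y 0.04 z 4.49 twist -0.0 rows 4
```

>>> drive_tool --steps '[{"jaw": 1, "x": 0.07, "y": 0.04, "z": 4.49}, {"jaw": 1, "x": 0.07, "y": 0.04, "z": 4.49}, {"jaw": 1, "x": 0.07, "y": 0.04, "z": 4.49}, {"jaw": 0.4, "x": 0.07, "y": 0.04, "z": 4.49}, {"jaw": 0.3, "x": 0.07, "y": 0.04, "z": 4.49}, {"jaw": 0.2, "x": 0.07, "y": 0.04, "z": 4.49}, {"jaw": 0.2, "x": 0.07, "y": 0.04, "z": 4.49}, {"jaw": 0.2, "x": 0.07, "y": 0.04, "z": 4.49}]' --grip_force 30

```text
schema error: expected keys jaw, x, y, z, twist
```

```bash
python3 - <<'E'
from h import *
st()
E
```

```text
t 2.72 p [0.609  0.2933 0.1592] rot [ 3.139e+00 -2.000e-03  2.596e+00] F [ 0.2 -0.1 -0.7] T [-0.   -0.05 -0.02] op 0.0854 q1 -0.15 q7 0.04
```

>>> drive_tool --steps '[{"jaw": 1, "x": 0.07, "y": 0.04, "z": 4.49, "twist": 0}, {"jaw": 1, "x": 0.07, "y": 0.04, "z": 4.49, "twist": 0}, {"jaw": 1, "x": 0.07, "y": 0.04, "z": 4.49, "twist": 0}, {"jaw": 0.4, "x": 0.07, "y": 0.04, "z": 4.49, "twist": 0}, {"jaw": 0.3, "x": 0.07, "y": 0.04, "z": 4.49, "twist": 0}, {"jaw": 0.2, "x": 0.07, "y": 0.04, "z": 4.49, "twist": 0}, {"jaw": 0.2, "x": 0.07, "y": 0.04, "z": 4.49, "twist": 0}, {"jaw": 0.2, "x": 0.07, "y": 0.04, "z": 4.49, "twist": 0}]' --grip_force 30

```text
time_s: 3.38
position: [0.6093, 0.2912, 0.0503]
tcp_rot: [3.138, 0.002, 2.593]
ft_force: [-0.8, -1.4, 6.1]
opening: 0.0429
```

```bash
python3 - <<'E'
from h import *
st()
E
```

```text
t 3.38 p [0.6093 0.2912 0.0503] rot [3.138e+00 2.000e-03 2.593e+00] F [-0.8 -1.4  6.1] T [-0.11  0.09  0.01] op 0.0429 q1 -0.21 q7 -0.06
```

>>> drive_tool --steps '[{"jaw": 0.75, "x": 0, "y": 0, "z": -0.1, "twist": 0}, {"jaw": 0.75, "x": 0, "y": 0, "z": -0.1, "twist": 0}, {"jaw": 0.75, "x": 0, "y": 0, "z": -0.1, "twist": -7}, {"jaw": 0.75, "x": 0, "y": 0, "z": -0.1, "twist": -14}, {"jaw": 0.75, "x": 0, "y": 0, "z": -0.1, "twist": -21}, {"jaw": 0.75, "x": 0, "y": 0, "z": -0.1, "twist": -28}, {"jaw": 0.75, "x": 0, "y": 0, "z": -0.1, "twist": -35}, {"jaw": 0.75, "x": 0, "y": 0, "z": -0.1, "twist": -42}]'

```text
time_s: 4.05
position: [0.6081, 0.2905, 0.0505]
tcp_rot: [-3.141, 0.001, -2.951]
ft_force: [-0.5, 0.8, -0.5]
opening: 0.0635
```

>>> drive_tool --steps '[{"jaw": 0.75, "x": 0, "y": 0, "z": 0, "twist": -50}, {"jaw": 0.75, "x": 0, "y": 0, "z": 0, "twist": -50}, {"jaw": 0.75, "x": 0, "y": 0, "z": 0, "twist": -50}, {"jaw": 0.75, "x": 0, "y": 0, "z": 0, "twist": -50}, {"jaw": 0.75, "x": 0, "y": 0, "z": 0, "twist": -50}, {"jaw": 0.75, "x": 0, "y": 0, "z": 0, "twist": -50}, {"jaw": 0.75, "x": 0, "y": 0, "z": 0, "twist": -50}, {"jaw": 0.3, "x": 0, "y": 0, "z": 0, "twist": -50}]'

```text
time_s: 4.72
position: [0.6081, 0.2901, 0.05]
tcp_rot: [3.141, -0.0, -2.08]
ft_force: [0.5, -0.6, 0.2]
opening: 0.0533
```

>>> drive_tool --steps '[{"jaw": 0.2, "x": 0, "y": 0, "z": 0, "twist": 0}, {"jaw": 0.2, "x": 0, "y": 0, "z": 0, "twist": 0}, {"jaw": 0.2, "x": 0, "y": 0, "z": 0, "twist": 0}, {"jaw": 0.2, "x": 0, "y": 0, "z": 0, "twist": 0}]' --grip_force 60

```text
time_s: 5.05
position: [0.608, 0.2908, 0.0505]
tcp_rot: [-3.141, 0.0, -2.086]
ft_force: [-0.6, -0.7, 3.8]
opening: 0.0422
```

```bash
python3 - <<'E'
from h import *
s=st();print(np.round(s['joint_positions'],2))
E
```

```text
t 5.05 p [0.608  0.2908 0.0505] rot [-3.141  0.    -2.086] F [-0.6 -0.7  3.8] T [-0.    0.16 -0.01] op 0.0422 q1 -0.00 q7 1.28
[-0.    0.93 -0.9   1.81  0.94  0.9   1.28]
```

```bash
python3 - <<'E'
from h import *
s=ctrl.observe(); s['tcp_rot'][2]+=2*np.pi
plan(.608,.2908,.15,s['tcp_rot'][2],s)
s['position'][2]=.15
plan(.521,-.1115,.14,s['tcp_rot'][2],s)
E
```

```text
x 0.00 y 0.00 z -3.98 twist -0.0 rows 4
x 7.86 y -2.45 z 0.20 twist -0.0 rows 5
x 7.86 y -2.45 z 0.20 twist -0.0 rows 5
```

>>> drive_tool --steps '[{"jaw": 0.2, "x": 0, "y": 0, "z": -1.6, "twist": 0}, {"jaw": 0.2, "x": 0, "y": 0, "z": -3.0, "twist": 0}, {"jaw": 0.2, "x": 0, "y": 0, "z": -3.98, "twist": 0}, {"jaw": 0.2, "x": 1.4, "y": -0.4, "z": -3.98, "twist": 0}, {"jaw": 0.2, "x": 2.9, "y": -0.9, "z": -3.98, "twist": 0}, {"jaw": 0.2, "x": 4.5, "y": -1.4, "z": -3.98, "twist": 0}, {"jaw": 0.2, "x": 6.2, "y": -1.93, "z": -3.98, "twist": 0}, {"jaw": 0.2, "x": 7.86, "y": -2.45, "z": -3.98, "twist": 0}]'

```text
time_s: 5.72
position: [0.5649, 0.0924, 0.1493]
tcp_rot: [-3.141, -0.001, -2.085]
ft_force: [1.0, -1.0, -1.4]
opening: 0.0423
```

>>> drive_tool --steps '[{"jaw": 0.2, "x": 1.6, "y": -0.5, "z": 0.1, "twist": 0}, {"jaw": 0.2, "x": 3.2, "y": -1.0, "z": 0.2, "twist": 0}, {"jaw": 0.2, "x": 4.8, "y": -1.5, "z": 0.3, "twist": 0}, {"jaw": 0.2, "x": 6.2, "y": -1.93, "z": 0.4, "twist": 0}, {"jaw": 0.2, "x": 7.3, "y": -2.28, "z": 0.4, "twist": 0}, {"jaw": 0.2, "x": 7.86, "y": -2.45, "z": 0.4, "twist": 0}, {"jaw": 0.2, "x": 7.86, "y": -2.45, "z": 0.4, "twist": 0}]'

```text
time_s: 6.3
position: [0.5209, -0.1117, 0.1386]
tcp_rot: [3.141, -0.003, -2.091]
ft_force: [-0.4, -0.5, -1.2]
opening: 0.0422
```

```bash
python3 - <<'E'
from h import *
s=st();print(np.round(s['joint_positions'],2))
c=cam('top');k=cam('scene')
p=s['position']
for cs in([c],[k],[c,k]): print(fitc(cs,p[:2],b=p[2]-.0475,box=30,z0=p[2]-.0475))
ims=[]
for cc in(c,k):
    o=(proj(cc,p-[0,0,.03])[0]-[45,45]).astype(int)
    im=cv2.resize(cv2.cvtColor(cc['frame'],cv2.COLOR_RGB2BGR)[o[1]:o[1]+90,o[0]:o[0]+90],None,fx=4.4,fy=4.4,interpolation=cv2.INTER_CUBIC)
    for z,r in((p[2]-.0475,.0325),(p[2]-.0085,.0325)):
        cv2.polylines(im,[((proj(cc,ring(p[0],p[1],z,r))-o+.5)*4.4).astype(int)],True,(0,0,255),1)
    ims.append(im)
cv2.imwrite('pics/h1.png',np.hstack(ims)); print(c['frame'].shape)
E
```

```text
t 6.30 p [ 0.5209 -0.1117  0.1386] rot [ 3.141e+00 -3.000e-03 -2.091e+00] F [-0.4 -0.5 -1.2] T [-0.    0.05 -0.03] op 0.0422 q1 0.79 q7 1.84
[ 0.79  0.72 -1.06  2.08  0.86  0.87  1.84]
(array([ 0.52333039, -0.10546226]), np.float64(383.77622452902733))
(array([ 0.52286766, -0.10867625]), np.float64(388.51095732410613))
(array([ 0.52291922, -0.10886618]), np.float64(773.755724721261))
(384, 512, 3)
```

View pics/h1.png

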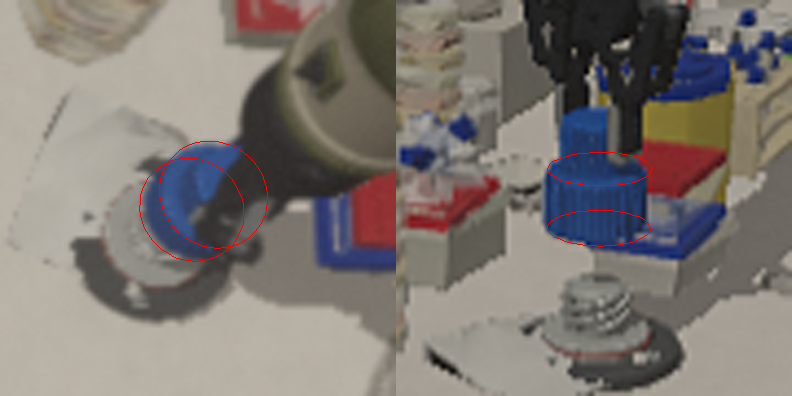

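Both views show the closure hanging over the gauge, held straight. In the scene crop, the skirt centre (column 597) matches the neck (597). I'll do a quick edge check before lowering.

```bash
python3 - <<'E'
from h import *
s=st();p=s['position'];b=p[2]-.0475
c=cam('top');k=cam('scene')
np.save('top_h.npy',c['frame'])
def D(cc): 
    f=cc['frame'].astype(np.float32); return cv2.GaussianBlur(f[...,2]-f[...,0],(0,0),.7)
for n,cc in(('top',c),('scene',k)):
    B=D(cc); o=proj(cc,[*p[:2],b+.02])[0]; 
    # silhouette points of the model skirt hull & profile offset along normals
    h=cv2.convexHull(np.r_[proj(cc,ring(*p[:2],b,.0325)),proj(cc,ring(*p[:2],b+.039,.0325))].astype(np.float32))[:,0]
    # densify
    q=np.concatenate([np.linspace(h[i],h[(i+1)%len(h)],6)[:-1] for i in range(len(h))]); nrm=(np.roll(q,-2,0)-np.roll(q,2,0)); nrm=np.c_[nrm[:,1],-nrm[:,0]]; nrm/=np.linalg.norm(nrm,axis=1)[:,None]+1e-9
    nrm*=np.sign(((q-o)*nrm).sum(1))[:,None]
    T=np.arange(-5,5.01,.1); prof=np.array([cv2.remap(B,(q[:,:1]+nrm[:,:1]*T).astype(np.float32),(q[:,1:]+nrm[:,1:]*T).astype(np.float32),cv2.INTER_LINEAR)])[0]
    g=-np.gradient(prof,axis=1); best=T[g.argmax(1)]; st_=g.max(1)
    ok=(st_>4)&(prof.max(1)>50)
    # solve shift in world xy for offsets
    J=np.c_[(proj(cc,p-[0,0,.03]+[.001,0,0])-proj(cc,p-[0,0,.03]))[0],(proj(cc,p-[0,0,.03]+[0,.001,0])-proj(cc,p-[0,0,.03]))[0]]
    Am=nrm@J
    from scipy.optimize import least_squares
    r=least_squares(lambda d:(Am@d-best)[ok],[0,0],loss='soft_l1',f_scale=.3)
    print(n,ok.sum(),len(ok),'closure shift mm vs TCP in camera frame',r.x,'axis col',[proj(cc,[*p[:2],z])[0].round(1) for z in(b,.053,.022)])
    for ang in range(0,len(q),max(1,len(q)//16)): print(q[ang].round(0),best[ang].round(1),st_[ang].round(1),ok[ang],end=' | ')
    print()
E
```

```text
t 6.40 p [ 0.5224 -0.1074  0.1394] rot [ 3.141  0.    -2.087] F [ 0.2  0.1 -0.4] T [ 0.08  0.04 -0.02] op 0.0421 q1 0.79 q7 1.84
top 11 250 closure shift mm vs TCP in camera frame [-1.65582196 -1.98323261] axis col [array([381.7, 184.5]), array([377.2, 187.7]), array([373.8, 190.1])]
[399. 183.] 4.1 0.4 False | [398. 187.] 0.3 0.3 False | [395. 191.] 4.4 0.3 False | [387. 195.] -0.3 1.1 False | [382. 196.] -0.8 1.6 False | [378. 195.] -0.5 2.3 False | [374. 193.] -0.8 2.4 False | [371. 189.] -0.7 2.4 False | [370. 184.] -0.8 2.5 False | [370. 180.] -0.7 2.6 False | [373. 176.] -1.0 2.6 False | [380. 170.] -1.0 4.1 True | [384. 169.] -0.4 4.0 False | [389. 169.] -1.0 3.9 False | [393. 172.] 0.8 1.3 False | [397. 175.] 2.5 0.1 False | [399. 180.] -1.2 0.1 False | 
scene 133 250 closure shift mm vs TCP in camera frame [-2.29353077  2.32605601] axis col [array([298.5, 135.4]), array([298.3, 148.4]), array([298.1, 158.5])]
[311. 122.] -1.5 7.3 False | [310. 136.] -0.4 1.4 False | [308. 138.] 3.7 4.3 True | [305. 139.] 1.3 3.6 False | [300. 140.] 1.1 4.3 True | [296. 139.] -0.6 4.1 True | [292. 139.] -0.5 4.5 True | [288. 138.] -0.2 4.4 True | [287. 136.] -0.3 4.0 True | [287. 122.] -0.9 5.8 True | [289. 120.] -0.5 5.1 True | [291. 119.] 4.3 1.5 False | [296. 118.] -4.8 0.4 False | [300. 118.] -2.1 0.8 False | [304. 119.] -4.8 2.6 False | [308. 120.] -0.5 4.5 True | [310. 121.] -1.3 7.5 True |
```

>>> drive_tool --steps '[{"jaw": 0.2, "x": 0, "y": 0, "z": 0, "twist": 0}]'

```text
time_s: 6.58
position: [0.5229, -0.1055, 0.1397]
tcp_rot: [-3.141, 0.001, -2.082]
ft_force: [0.6, 0.3, -1.7]
opening: 0.0421
```

>>> drive_tool --steps '[{"jaw": 0.2, "x": 0, "y": 0, "z": 0, "twist": 0}, {"jaw": 0.2, "x": 0, "y": 0, "z": 0, "twist": 0}]'

```text
time_s: 6.75
position: [0.5228, -0.1061, 0.1396]
tcp_rot: [-3.142, 0.0, -2.083]
ft_force: [0.1, 0.6, -1.0]
opening: 0.0422
```

```bash
python3 - <<'E'
from h import *
st(); c=cam('top'); st(); c=cam('top'); s=st()
k=cam('scene'); s=st(); p=s['position']
print('col',[proj(k,[*p[:2],z])[0].round(1) for z in(p[2]-.0475,.053,.022)])
B=blue(k); 
for r in (124,128,132): w=np.flatnonzero(B[r,280:320]); print(r,w+280)
E
```

```text
t 6.75 p [ 0.5228 -0.1061  0.1396] rot [-3.142  0.    -2.083] F [ 0.1  0.6 -1. ] T [-0.02  0.02 -0.01] op 0.0422 q1 0.78 q7 1.84
t 6.80 p [ 0.5227 -0.1063  0.1395] rot [-3.142  0.    -2.083] F [-0.2  1.  -0.8] T [-0.01 -0.02  0.02] op 0.0423 q1 0.78 q7 1.84
t 6.85 p [ 0.5227 -0.1064  0.1395] rot [ 3.142  0.    -2.083] F [-0.2  0.5 -2.1] T [-0.04  0.02  0.02] op 0.0423 q1 0.78 q7 1.84
t 6.90 p [ 0.5226 -0.1066  0.1395] rot [ 3.142  0.    -2.084] F [ 0.8 -0.2 -0.3] T [ 0.03 -0.    0.01] op 0.0423 q1 0.78 q7 1.84
col [array([298.3, 135.5]), array([298.1, 148.5]), array([297.9, 158.6])]
124 [287 288 289 290 291 292 293 294 295 296 297 298 299 300 301 302 303 304
 305 306 307 308 309]
128 [287 288 289 290 291 292 293 294 295 296 297 298 299 300 301 302 303 304
 305 306 307 308 309]
132 [287 288 289 290 291 292 293 294 295 296 297 298 299 300 301 302 303 304
 305 306 308 309]
```

```bash
python3 - <<'E'
from h import *
s=ctrl.observe(); plan(.521,-.112,.105,s['tcp_rot'][2],s)
E
```

```text
x 0.22 y -0.05 z 1.38 twist -0.0 rows 2
```

>>> drive_tool --steps '[{"jaw": 0.2, "x": 0.22, "y": -0.05, "z": 0.7, "twist": 0}, {"jaw": 0.2, "x": 0.22, "y": -0.05, "z": 1.1, "twist": 0}, {"jaw": 0.2, "x": 0.22, "y": -0.05, "z": 1.38, "twist": 0}, {"jaw": 0.2, "x": 0.22, "y": -0.05, "z": 1.38, "twist": 0}, {"jaw": 0.2, "x": 0.22, "y": -0.05, "z": 1.38, "twist": 0}, {"jaw": 0.2, "x": 0.22, "y": -0.05, "z": 1.38, "twist": 0}]'

```text
time_s: 7.4
position: [0.5212, -0.112, 0.1053]
tcp_rot: [-3.141, 0.0, -2.084]
ft_force: [0.1, 0.1, -1.0]
opening: 0.0425
```

>>> drive_tool --steps '[{"jaw": 0.2, "x": 0, "y": 0, "z": 0.2, "twist": 0}, {"jaw": 0.2, "x": 0, "y": 0, "z": 0.4, "twist": 0}, {"jaw": 0.2, "x": 0, "y": 0, "z": 0.6, "twist": 0}, {"jaw": 0.2, "x": 0, "y": 0, "z": 0.7, "twist": 0}, {"jaw": 0.2, "x": 0, "y": 0, "z": 0.7, "twist": 0}]'

```text
time_s: 7.82
position: [0.5206, -0.1124, 0.0868]
tcp_rot: [3.141, -0.0, -2.084]
ft_force: [-0.2, -0.1, -0.3]
opening: 0.0425
```

```bash
python3 - <<'E'
from h import *
st()
E
```

```text
t 7.82 p [ 0.5206 -0.1124  0.0868] rot [ 3.141 -0.    -2.084] F [-0.2 -0.1 -0.3] T [-0.06  0.05 -0.04] op 0.0425 q1 0.74 q7 1.76
```

>>> drive_tool --steps '[{"jaw": 0.2, "x": 0, "y": 0, "z": 0.15, "twist": 0}, {"jaw": 0.2, "x": 0, "y": 0, "z": 0.3, "twist": 0}, {"jaw": 0.2, "x": 0, "y": 0, "z": 0.4, "twist": 0}, {"jaw": 0.2, "x": 0, "y": 0, "z": 0.4, "twist": 0}]' --grip_force 80

```text
time_s: 8.15
position: [0.5215, -0.112, 0.0799]
tcp_rot: [-3.139, -0.001, -2.084]
ft_force: [-8.9, -2.3, 37.5]
opening: 0.0417
```

```bash
python3 - <<'E'
from h import *
st()
E
```

```text
t 8.15 p [ 0.5215 -0.112   0.0799] rot [-3.139e+00 -1.000e-03 -2.084e+00] F [-8.9 -2.3 37.5] T [-0.46  2.13  0.03] op 0.0417 q1 0.73 q7 1.74
```

>>> drive_tool --steps '[{"jaw": 0.2, "x": 0, "y": 0, "z": -0.09, "twist": 0}, {"jaw": 0.2, "x": 0, "y": 0, "z": -0.09, "twist": 0}, {"jaw": 0.2, "x": 0, "y": 0, "z": -0.09, "twist": 6}, {"jaw": 0.2, "x": 0, "y": 0, "z": -0.09, "twist": 12}]'

```text
time_s: 8.48
position: [0.5209, -0.1124, 0.0795]
tcp_rot: [3.141, 0.0, -2.298]
ft_force: [0.3, 0.7, -1.1]
opening: 0.0418
```

```bash
python3 - <<'E'
from h import *
st()
E
```

```text
t 8.48 p [ 0.5209 -0.1124  0.0795] rot [ 3.141  0.    -2.298] F [ 0.3  0.7 -1.1] T [-0.01  0.04  0.  ] op 0.0418 q1 0.71 q7 1.55
```

>>> drive_tool --steps '[{"jaw": 0.2, "x": 0, "y": 0, "z": 0.02, "twist": 7}, {"jaw": 0.2, "x": 0, "y": 0, "z": 0.05, "twist": 14}, {"jaw": 0.2, "x": 0, "y": 0, "z": 0.08, "twist": 21}, {"jaw": 0.2, "x": 0, "y": 0, "z": 0.11, "twist": 28}]'

```text
time_s: 8.82
position: [0.5209, -0.1125, 0.0765]
tcp_rot: [3.141, -0.0, -2.789]
ft_force: [-0.3, -0.7, -1.3]
opening: 0.0415
```

```bash
python3 - <<'E'
from h import *
st()
E
```

```text
t 8.82 p [ 0.5209 -0.1125  0.0765] rot [ 3.141 -0.    -2.789] F [-0.3 -0.7 -1.3] T [ 0.01  0.01 -0.02] op 0.0415 q1 0.64 q7 1.13
```

>>> drive_tool --steps '[{"jaw": 0.2, "x": 0, "y": 0, "z": 0.04, "twist": 7}, {"jaw": 0.2, "x": 0, "y": 0, "z": 0.08, "twist": 14}, {"jaw": 0.2, "x": 0, "y": 0, "z": 0.12, "twist": 21}, {"jaw": 0.2, "x": 0, "y": 0, "z": 0.15, "twist": 28}]'

```text
time_s: 9.15
position: [0.5205, -0.1121, 0.0727]
tcp_rot: [3.141, -0.001, 3.006]
ft_force: [-1.5, 1.9, -0.9]
opening: 0.0414
```

```bash
python3 - <<'E'
from h import *
st()
E
```

```text
t 9.15 p [ 0.5205 -0.1121  0.0727] rot [ 3.141e+00 -1.000e-03  3.006e+00] F [-1.5  1.9 -0.9] T [0.41 0.37 0.02] op 0.0414 q1 0.57 q7 0.72
```

>>> drive_tool --steps '[{"jaw": 0.2, "x": 0, "y": 0, "z": 0.03, "twist": 5}, {"jaw": 0.2, "x": 0, "y": 0, "z": 0.06, "twist": 10}, {"jaw": 0.2, "x": 0, "y": 0, "z": 0.08, "twist": 15}]'

```text
time_s: 9.4
position: [0.5205, -0.1118, 0.0707]
tcp_rot: [3.141, -0.001, 2.747]
ft_force: [-1.7, 2.8, -1.0]
opening: 0.0419
```

```bash
python3 - <<'E'
from h import *
st()
E
```

```text
t 9.40 p [ 0.5205 -0.1118  0.0707] rot [ 3.141e+00 -1.000e-03  2.747e+00] F [-1.7  2.8 -1. ] T [0.67 0.39 0.03] op 0.0419 q1 0.52 q7 0.51
```

>>> drive_tool --steps '[{"jaw": 0.2, "x": 0, "y": 0, "z": 0.03, "twist": 5}, {"jaw": 0.2, "x": 0, "y": 0, "z": 0.05, "twist": 10}, {"jaw": 0.2, "x": 0, "y": 0, "z": 0.08, "twist": 15}]'

```text
time_s: 9.65
position: [0.5214, -0.1116, 0.0695]
tcp_rot: [3.14, 0.0, 2.486]
ft_force: [-2.5, 1.2, 17.4]
opening: 0.0416
```

```bash
python3 - <<'E'
from h import *
st()
E
```

```text
t 9.65 p [ 0.5214 -0.1116  0.0695] rot [3.14  0.    2.486] F [-2.5  1.2 17.4] T [0.31 0.64 0.39] op 0.0416 q1 0.47 q7 0.31
```

>>> drive_tool --steps '[{"jaw": 0.2, "x": 0, "y": 0, "z": -0.02, "twist": 3}, {"jaw": 0.2, "x": 0, "y": 0, "z": -0.02, "twist": 5}, {"jaw": 0.2, "x": 0, "y": 0, "z": -0.02, "twist": 5}]'

```text
time_s: 9.9
position: [0.521, -0.1114, 0.0696]
tcp_rot: [3.141, -0.001, 2.401]
ft_force: [-0.1, 3.9, 0.3]
opening: 0.0418
```

```bash
python3 - <<'E'
from h import *
s=st(); p=s['position']
k=cam('scene'); c=cam('top'); s=st()
o=(265,95); im=cv2.resize(cv2.cvtColor(k['frame'],cv2.COLOR_RGB2BGR)[o[1]:o[1]+85,o[0]:o[0]+70],None,fx=6,fy=6,interpolation=cv2.INTER_CUBIC)
im2=im.copy()
for z,r in((.022,.0325),(.0285,.0325),(.061,.0325)): cv2.polylines(im2,[((proj(k,ring(p[0],p[1],z,r))-o+.5)*6).astype(int)],True,(0,0,255),1)
cv2.imwrite('pics/home1.png',np.hstack([im,im2])[:600,:800])
for b in np.arange(.018,.034,.002): print('%.3f'%b,((clos(k,.521,-.112,b)-blue(k))**2)[100:170,275:320].sum().round(1))
E
```

```text
t 9.90 p [ 0.521  -0.1114  0.0696] rot [ 3.141e+00 -1.000e-03  2.401e+00] F [-0.1  3.9  0.3] T [0.78 0.05 0.  ] op 0.0418 q1 0.46 q7 0.25
t 10.00 p [ 0.5211 -0.1115  0.0696] rot [ 3.141e+00 -1.000e-03  2.403e+00] F [-0.3  4.   0.6] T [ 1.03  0.04 -0.01] op 0.0417 q1 0.46 q7 0.25
0.018 170.7
0.020 156.5
0.022 152.8
0.024 151.4
0.026 158.6
0.028 178.3
0.030 201.7
0.032 231.4
0.034 258.9
```

View pics/home1.png

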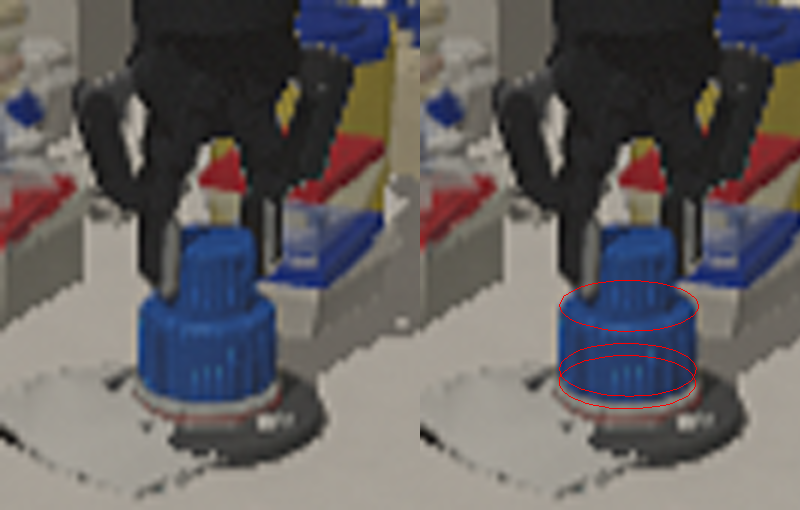

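The scene crop shows the skirt low on the gauge with a thin grey rim below it, and the gap is unclear at about 0–3 mm. Torque is back to zero, so it isn't bound yet. I'll keep turning.

>>> drive_tool --steps '[{"jaw": 0.2, "x": 0, "y": 0, "z": 0.02, "twist": 5}, {"jaw": 0.2, "x": 0, "y": 0, "z": 0.03, "twist": 10}, {"jaw": 0.2, "x": 0, "y": 0, "z": 0.03, "twist": 10}]'

```text
time_s: 10.25
position: [0.521, -0.1104, 0.0694]
tcp_rot: [3.14, -0.0, 2.229]
ft_force: [-2.7, 8.8, 8.4]
opening: 0.0419
```

```bash
python3 - <<'E'
from h import *
st()
E
```

```text
t 10.25 p [ 0.521  -0.1104  0.0694] rot [ 3.14  -0.     2.229] F [-2.7  8.8  8.4] T [1.65 0.65 0.8 ] op 0.0419 q1 0.43 q7 0.12
```

Bound at 0.8 N m with TCP z 0.0694, which puts the rim at 0.022, on the shoulder (taking the grip offset as 0.0475). Now unscrewing.

>>> drive_tool --steps '[{"jaw": 0.2, "x": -0.03, "y": -0.02, "z": -0.03, "twist": -7}, {"jaw": 0.2, "x": -0.03, "y": -0.02, "z": -0.03, "twist": -14}, {"jaw": 0.2, "x": -0.03, "y": -0.02, "z": -0.03, "twist": -20}, {"jaw": 0.2, "x": -0.03, "y": -0.02, "z": -0.06, "twist": -27}, {"jaw": 0.2, "x": -0.03, "y": -0.02, "z": -0.09, "twist": -34}, {"jaw": 0.2, "x": -0.03, "y": -0.02, "z": -0.13, "twist": -41}, {"jaw": 0.2, "x": -0.03, "y": -0.02, "z": -0.16, "twist": -48}, {"jaw": 0.2, "x": -0.03, "y": -0.02, "z": -0.2, "twist": -55}]'

```text
time_s: 10.92
position: [0.5218, -0.1123, 0.074]
tcp_rot: [3.14, 0.002, -3.089]
ft_force: [1.1, 5.5, -1.6]
opening: 0.0419
```

```bash
python3 - <<'E'
from h import *
st()
E
```

```text
t 10.92 p [ 0.5218 -0.1123  0.074 ] rot [ 3.140e+00  2.000e-03 -3.089e+00] F [ 1.1  5.5 -1.6] T [ 1.22 -0.23 -0.07] op 0.0419 q1 0.60 q7 0.87
```

>>> drive_tool --steps '[{"jaw": 0.2, "x": 0, "y": 0, "z": -0.03, "twist": -7}, {"jaw": 0.2, "x": 0, "y": 0, "z": -0.07, "twist": -14}, {"jaw": 0.2, "x": 0, "y": 0, "z": -0.1, "twist": -21}, {"jaw": 0.2, "x": 0, "y": 0, "z": -0.14, "twist": -28}, {"jaw": 0.2, "x": 0, "y": 0, "z": -0.17, "twist": -35}, {"jaw": 0.2, "x": 0, "y": 0, "z": -0.21, "twist": -42}, {"jaw": 0.2, "x": 0, "y": 0, "z": -0.24, "twist": -49}, {"jaw": 0.2, "x": 0, "y": 0, "z": -0.28, "twist": -56}]'

```text
time_s: 11.58
position: [0.5213, -0.1136, 0.0809]
tcp_rot: [-3.141, 0.001, -2.113]
ft_force: [0.9, 1.6, -1.5]
opening: 0.0419
```

```bash
python3 - <<'E'
from h import *
st()
E
```

```text
t 11.58 p [ 0.5213 -0.1136  0.0809] rot [-3.141e+00  1.000e-03 -2.113e+00] F [ 0.9  1.6 -1.5] T [ 0.37 -0.1  -0.08] op 0.0419 q1 0.74 q7 1.72
```

>>> drive_tool --steps '[{"jaw": 0.2, "x": 0, "y": 0, "z": -0.1, "twist": -4}, {"jaw": 0.2, "x": 0, "y": 0, "z": -0.25, "twist": -4}, {"jaw": 0.2, "x": 0, "y": 0, "z": -0.4, "twist": -4}]'

```text
time_s: 11.83
position: [0.5208, -0.1139, 0.0908]
tcp_rot: [3.141, -0.0, -2.052]
ft_force: [0.4, -0.2, -0.8]
opening: 0.0416
```

```bash
python3 - <<'E'
from h import *
st()
E
```

```text
t 11.83 p [ 0.5208 -0.1139  0.0908] rot [ 3.141 -0.    -2.052] F [ 0.4 -0.2 -0.8] T [-0.04  0.03  0.01] op 0.0416 q1 0.76 q7 1.79
```

```bash
python3 - <<'E'
from h import *
s=ctrl.observe(); plan(.413,.1375,.12,s['tcp_rot'][2],s)
E
```

```text
x -6.92 y 8.48 z -1.17 twist -0.0 rows 8
```

>>> drive_tool --steps '[{"jaw": 0.2, "x": 0, "y": 0, "z": -1.17, "twist": 0}, {"jaw": 0.2, "x": -0.9, "y": 1.1, "z": -1.5, "twist": 0}, {"jaw": 0.2, "x": -1.9, "y": 2.33, "z": -1.5, "twist": 0}, {"jaw": 0.2, "x": -2.9, "y": 3.55, "z": -1.5, "twist": 0}, {"jaw": 0.2, "x": -3.9, "y": 4.78, "z": -1.4, "twist": 0}, {"jaw": 0.2, "x": -4.9, "y": 6.0, "z": -1.3, "twist": 0}, {"jaw": 0.2, "x": -5.8, "y": 7.11, "z": -1.17, "twist": 0}, {"jaw": 0.2, "x": -6.5, "y": 7.97, "z": -1.17, "twist": 0}]'

```text
time_s: 12.5
position: [0.4179, 0.1249, 0.1205]
tcp_rot: [-3.141, 0.001, -2.05]
ft_force: [0.7, -0.3, -1.6]
opening: 0.0417
```

>>> drive_tool --steps '[{"jaw": 0.2, "x": -0.42, "y": 0.51, "z": 0, "twist": 0}, {"jaw": 0.2, "x": -0.42, "y": 0.51, "z": 0, "twist": 0}, {"jaw": 0.2, "x": -0.42, "y": 0.51, "z": 0, "twist": 0}, {"jaw": 0.2, "x": -0.42, "y": 0.51, "z": 0, "twist": 0}, {"jaw": 0.2, "x": -0.42, "y": 0.51, "z": 0, "twist": 0}]'

```text
time_s: 12.92
position: [0.4129, 0.1367, 0.1202]
tcp_rot: [-3.141, -0.001, -2.052]
ft_force: [-0.1, -0.0, -0.4]
opening: 0.0417
```

```bash
python3 - <<'E'
from h import *
s=st(); print(np.round(s['joint_positions'],2)); plan(.413,.1375,.06,s['tcp_rot'][2],s)
c=cam('top');k=cam('scene');p=s['position'];b=p[2]-.0475
save(c,'t_tray.png')
fit=lambda cc,x,y,b,w:((clos(cc,x,y,b)-blue(cc))**2)[w].sum()
u=proj(k,[*p[:2],b+.02])[0].astype(int);w=np.s_[u[1]-35:u[1]+35,u[0]-30:u[0]+30]
for d in np.arange(-.006,.008,.002): print('%.3f'%d,fit(k,*p[:2],b+d,w).round(1))
E
```

```text
t 12.92 p [0.4129 0.1367 0.1202] rot [-3.141e+00 -1.000e-03 -2.052e+00] F [-0.1 -0.  -0.4] T [-0.01 -0.01  0.01] op 0.0417 q1 0.26 q7 1.18
[ 0.26  0.65 -1.04  2.31  0.94  0.7   1.18]
x -0.03 y 0.01 z 2.41 twist -0.0 rows 3
-0.006 253.0
-0.004 224.7
-0.002 199.8
0.000 185.1
0.002 191.2
0.004 215.8
0.006 258.0
```

>>> drive_tool --steps '[{"jaw": 0.2, "x": -0.03, "y": 0.01, "z": 1.2, "twist": 0}, {"jaw": 0.2, "x": -0.03, "y": 0.01, "z": 2.1, "twist": 0}, {"jaw": 0.2, "x": -0.03, "y": 0.01, "z": 2.55, "twist": 0}, {"jaw": 0.2, "x": -0.03, "y": 0.01, "z": 2.65, "twist": 0}, {"jaw": 0.2, "x": -0.03, "y": 0.01, "z": 2.65, "twist": 0}]' --grip_force 40

```text
time_s: 13.43
position: [0.4124, 0.1382, 0.0535]
tcp_rot: [3.14, -0.001, -2.05]
ft_force: [-0.9, 0.5, -1.2]
opening: 0.0416
```

>>> drive_tool --steps '[{"jaw": 0.2, "x": 0, "y": 0, "z": 0.06, "twist": 0}, {"jaw": 0.2, "x": 0, "y": 0, "z": 0.12, "twist": 0}, {"jaw": 0.2, "x": 0, "y": 0, "z": 0.12, "twist": 0}]'

```text
time_s: 13.68
position: [0.413, 0.1386, 0.0515]
tcp_rot: [-3.141, 0.001, -2.05]
ft_force: [-0.8, 0.1, -1.8]
opening: 0.0418
```

```bash
python3 - <<'E'
from h import *
st()
E
```

```text
t 13.68 p [0.413  0.1386 0.0515] rot [-3.141e+00  1.000e-03 -2.050e+00] F [-0.8  0.1 -1.8] T [-0.02 -0.03 -0.03] op 0.0418 q1 0.14 q7 0.96
```

>>> drive_tool --steps '[{"jaw": 0.2, "x": 0, "y": 0, "z": 0.04, "twist": 0}, {"jaw": 0.2, "x": 0, "y": 0, "z": 0.06, "twist": 0}, {"jaw": 0.2, "x": 0, "y": 0, "z": 0.06, "twist": 0}]'

```text
time_s: 13.93
position: [0.413, 0.1387, 0.0505]
tcp_rot: [-3.14, 0.001, -2.05]
ft_force: [-0.5, -2.9, 13.1]
opening: 0.0419
```

```bash
python3 - <<'E'
from h import *
st()
E
```

```text
t 13.93 p [0.413  0.1387 0.0505] rot [-3.14e+00  1.00e-03 -2.05e+00] F [-0.5 -2.9 13.1] T [-0.34  0.38 -0.02] op 0.0419 q1 0.14 q7 0.95
```

Contact on the tray floor came at TCP z 0.0505, so the grip offset really is 0.0475 and the gap was about 0. This closure is good and stays in green. Now to release it and fetch the second.

>>> drive_tool --steps '[{"jaw": 0.2, "x": 0, "y": 0, "z": -0.05, "twist": 0}, {"jaw": 1, "x": 0, "y": 0, "z": -0.05, "twist": 0}, {"jaw": 1, "x": 0, "y": 0, "z": -0.05, "twist": 0}, {"jaw": 1, "x": 0, "y": 0, "z": -0.05, "twist": 0}, {"jaw": 1, "x": 0, "y": 0, "z": -1.2, "twist": 0}, {"jaw": 1, "x": 0, "y": 0, "z": -2.4, "twist": 0}, {"jaw": 1, "x": 0, "y": 0, "z": -2.8, "twist": 0}]'

```text
time_s: 14.52
position: [0.4128, 0.1395, 0.122]
tcp_rot: [-3.141, 0.002, -2.048]
ft_force: [0.2, 0.7, -0.3]
opening: 0.0851
```

```bash
python3 - <<'E'
from h import *
s=st(); plan(.622,.1545,.115,s['tcp_rot'][2],s)
E
```

```text
t 14.52 p [0.4128 0.1395 0.122 ] rot [-3.141e+00  2.000e-03 -2.048e+00] F [ 0.2  0.7 -0.3] T [-0.04 -0.02  0.01] op 0.0851 q1 0.25 q7 1.20
x -4.38 y -7.15 z 0.28 twist -0.0 rows 7
```

>>> drive_tool --steps '[{"jaw": 1, "x": -0.8, "y": -1.3, "z": 0, "twist": 0}, {"jaw": 1, "x": -1.7, "y": -2.78, "z": 0, "twist": 0}, {"jaw": 1, "x": -2.6, "y": -4.25, "z": 0.1, "twist": 0}, {"jaw": 1, "x": -3.4, "y": -5.55, "z": 0.2, "twist": 0}, {"jaw": 1, "x": -4.0, "y": -6.53, "z": 0.28, "twist": 0}, {"jaw": 1, "x": -4.38, "y": -7.15, "z": 0.28, "twist": 0}, {"jaw": 1, "x": -4.38, "y": -7.15, "z": 0.28, "twist": 0}, {"jaw": 1, "x": -4.38, "y": -7.15, "z": 0.28, "twist": 0}]'

```text
time_s: 15.18
position: [0.6217, 0.1536, 0.1118]
tcp_rot: [3.14, -0.0, -2.05]
ft_force: [-0.4, -0.4, 0.9]
opening: 0.0856
```

>>> drive_tool --steps '[{"jaw": 1, "x": 0, "y": 0, "z": 0, "twist": 0}, {"jaw": 1, "x": 0, "y": 0, "z": 0, "twist": 0}]'

```text
time_s: 15.35
position: [0.6205, 0.1535, 0.1125]
tcp_rot: [3.141, -0.001, -2.048]
ft_force: [-0.9, -0.3, 0.3]
opening: 0.0852
```

```bash
python3 - <<'E'
from h import *
s=st(); plan(.622,.1545,.0505,s['tcp_rot'][2],s)
k=cam('scene'); print('tray closure fit',fitc([k],(.413,.1387),b=.003,box=24), 'c2',fitc([k],(.622,.154),b=.003,box=24))
E
```

```text
t 15.35 p [0.6205 0.1535 0.1125] rot [ 3.141e+00 -1.000e-03 -2.048e+00] F [-0.9 -0.3  0.3] T [-0.   -0.04  0.05] op 0.0852 q1 0.26 q7 1.53
x -0.06 y -0.03 z 2.48 twist -0.0 rows 3
tray closure fit (array([0.41683554, 0.13014889]), np.float64(183.74226835832374)) c2 (array([0.62198411, 0.15366297]), np.float64(85.7594925028835))
```

>>> drive_tool --steps '[{"jaw": 1, "x": -0.06, "y": -0.03, "z": 1.3, "twist": 0}, {"jaw": 1, "x": -0.06, "y": -0.03, "z": 2.2, "twist": 0}, {"jaw": 1, "x": -0.06, "y": -0.03, "z": 2.48, "twist": 0}, {"jaw": 0.4, "x": -0.06, "y": -0.03, "z": 2.48, "twist": 0}, {"jaw": 0.3, "x": -0.06, "y": -0.03, "z": 2.48, "twist": 0}, {"jaw": 0.2, "x": -0.06, "y": -0.03, "z": 2.48, "twist": 0}, {"jaw": 0.2, "x": -0.06, "y": -0.03, "z": 2.48, "twist": 0}, {"jaw": 0.2, "x": -0.06, "y": -0.03, "z": 2.48, "twist": 0}]' --grip_force 30

```text
time_s: 16.07
position: [0.6235, 0.1552, 0.0522]
tcp_rot: [-3.14, 0.002, -2.049]
ft_force: [-1.7, 0.3, 7.1]
opening: 0.0433
```

>>> drive_tool --steps '[{"jaw": 0.75, "x": 0, "y": 0, "z": 0, "twist": 0}, {"jaw": 0.75, "x": 0, "y": 0, "z": 0, "twist": 0}, {"jaw": 0.75, "x": 0, "y": 0, "z": 0, "twist": 7}, {"jaw": 0.75, "x": 0, "y": 0, "z": 0, "twist": 14}, {"jaw": 0.75, "x": 0, "y": 0, "z": 0, "twist": 21}, {"jaw": 0.75, "x": 0, "y": 0, "z": 0, "twist": 28}, {"jaw": 0.75, "x": 0, "y": 0, "z": 0, "twist": 35}, {"jaw": 0.75, "x": 0, "y": 0, "z": 0, "twist": 42}]'

```text
time_s: 16.73
position: [0.6232, 0.1544, 0.0507]
tcp_rot: [-3.142, 0.0, -2.789]
ft_force: [-0.7, -0.3, -0.2]
opening: 0.0638
```

>>> drive_tool --steps '[{"jaw": 0.75, "x": 0, "y": 0, "z": 0, "twist": 48}, {"jaw": 0.75, "x": 0, "y": 0, "z": 0, "twist": 48}, {"jaw": 0.75, "x": 0, "y": 0, "z": 0, "twist": 48}, {"jaw": 0.75, "x": 0, "y": 0, "z": 0, "twist": 48}, {"jaw": 0.75, "x": 0, "y": 0, "z": 0, "twist": 48}, {"jaw": 0.75, "x": 0, "y": 0, "z": 0, "twist": 48}, {"jaw": 0.75, "x": 0, "y": 0, "z": 0, "twist": 48}, {"jaw": 0.3, "x": 0, "y": 0, "z": 0, "twist": 48}]'

```text
time_s: 17.4
position: [0.6232, 0.1548, 0.0509]
tcp_rot: [3.141, 0.001, 2.66]
ft_force: [-0.5, 0.3, 0.8]
opening: 0.0534
```

>>> drive_tool --steps '[{"jaw": 0.2, "x": 0, "y": 0, "z": 0, "twist": 0}, {"jaw": 0.2, "x": 0, "y": 0, "z": 0, "twist": 0}, {"jaw": 0.2, "x": 0, "y": 0, "z": 0, "twist": 0}, {"jaw": 0.2, "x": 0, "y": 0, "z": 0, "twist": 0}, {"jaw": 0.2, "x": 0, "y": 0, "z": 0, "twist": 0}]' --grip_force 80

```text
time_s: 17.82
position: [0.6232, 0.1546, 0.0512]
tcp_rot: [3.141, 0.0, 2.667]
ft_force: [-1.7, -0.4, 7.1]
opening: 0.042
```

```bash
python3 - <<'E'
from h import *
s=st();q=s['position'].copy(); print(np.round(s['joint_positions'],2))
s['position'][2]=.15; plan(.521,-.1125,.15,s['tcp_rot'][2],s)
E
```

```text
t 17.82 p [0.6232 0.1546 0.0512] rot [3.141 0.    2.667] F [-1.7 -0.4  7.1] T [-0.18  0.4   0.01] op 0.0420 q1 0.02 q7 0.14
[ 0.02  0.79 -0.56  1.9   0.67  0.65  0.14]
x -1.25 y -11.37 z -0.00 twist -0.0 rows 8
```

>>> drive_tool --steps '[{"jaw": 0.2, "x": 0, "y": 0, "z": -1.6, "twist": 0}, {"jaw": 0.2, "x": 0, "y": 0, "z": -3.0, "twist": 0}, {"jaw": 0.2, "x": -0.1, "y": -1.0, "z": -3.8, "twist": 0}, {"jaw": 0.2, "x": -0.27, "y": -2.5, "z": -3.8, "twist": 0}, {"jaw": 0.2, "x": -0.44, "y": -4.0, "z": -3.8, "twist": 0}, {"jaw": 0.2, "x": -0.6, "y": -5.5, "z": -3.8, "twist": 0}, {"jaw": 0.2, "x": -0.77, "y": -7.0, "z": -3.8, "twist": 0}, {"jaw": 0.2, "x": -0.93, "y": -8.5, "z": -3.8, "twist": 0}]'

```text
time_s: 18.48
position: [0.5448, -0.0466, 0.1455]
tcp_rot: [-3.141, -0.0, 2.667]
ft_force: [0.8, -0.5, -0.8]
opening: 0.042
```

>>> drive_tool --steps '[{"jaw": 0.2, "x": -0.14, "y": -1.3, "z": 0.1, "twist": 0}, {"jaw": 0.2, "x": -0.25, "y": -2.3, "z": 0.3, "twist": 0}, {"jaw": 0.2, "x": -0.32, "y": -2.87, "z": 0.5, "twist": 0}, {"jaw": 0.2, "x": -0.32, "y": -2.87, "z": 1.0, "twist": 0}, {"jaw": 0.2, "x": -0.32, "y": -2.87, "z": 1.2, "twist": 0}, {"jaw": 0.2, "x": -0.32, "y": -2.87, "z": 1.2, "twist": 0}, {"jaw": 0.2, "x": -0.32, "y": -2.87, "z": 1.2, "twist": 0}, {"jaw": 0.2, "x": -0.32, "y": -2.87, "z": 1.2, "twist": 0}]'

```text
time_s: 19.15
position: [0.5206, -0.1104, 0.1157]
tcp_rot: [3.141, 0.0, 2.666]
ft_force: [0.1, -0.4, -0.7]
opening: 0.0413
```

```bash
python3 - <<'E'
from h import *
s=st();print(np.round(s['joint_positions'],2)); plan(.521,-.1125,.086,s['tcp_rot'][2],s)
E
```

```text
t 19.15 p [ 0.5206 -0.1104  0.1157] rot [3.141 0.    2.666] F [ 0.1 -0.4 -0.7] T [-0.01  0.01  0.01] op 0.0413 q1 0.54 q7 0.55
[ 0.54  0.61 -0.64  2.11  0.64  0.61  0.55]
x -0.05 y -0.07 z 1.19 twist -0.0 rows 2
```

>>> drive_tool --steps '[{"jaw": 0.2, "x": -0.05, "y": -0.07, "z": 0.3, "twist": 0}, {"jaw": 0.2, "x": -0.05, "y": -0.07, "z": 0.6, "twist": 0}, {"jaw": 0.2, "x": -0.05, "y": -0.07, "z": 0.9, "twist": 0}, {"jaw": 0.2, "x": -0.05, "y": -0.07, "z": 1.1, "twist": 0}, {"jaw": 0.2, "x": -0.05, "y": -0.07, "z": 1.19, "twist": 0}, {"jaw": 0.2, "x": -0.05, "y": -0.07, "z": 1.19, "twist": 0}]'

```text
time_s: 19.65
position: [0.5205, -0.1135, 0.0858]
tcp_rot: [3.141, 0.0, 2.664]
ft_force: [-0.7, 2.6, 9.1]
opening: 0.0421
```

>>> drive_tool --steps '[{"jaw": 0.2, "x": 0, "y": 0, "z": 0.08, "twist": 0}, {"jaw": 0.2, "x": 0, "y": 0, "z": 0.16, "twist": 0}, {"jaw": 0.2, "x": 0, "y": 0, "z": 0.16, "twist": 0}]'

```text
time_s: 19.9
position: [0.5207, -0.1134, 0.0842]
tcp_rot: [-3.141, 0.003, 2.664]
ft_force: [-8.8, 3.0, 37.3]
opening: 0.0416
```

```bash
python3 - <<'E'
from h import *
st()
E
```

```text
t 19.90 p [ 0.5207 -0.1134  0.0842] rot [-3.141e+00  3.000e-03  2.664e+00] F [-8.8  3.  37.3] T [0.64 1.63 0.1 ] op 0.0416 q1 0.51 q7 0.49
```

>>> drive_tool --steps '[{"jaw": 0.2, "x": 0, "y": 0, "z": -0.1, "twist": 0}, {"jaw": 0.2, "x": 0, "y": 0, "z": -0.1, "twist": 0}, {"jaw": 0.2, "x": 0, "y": 0, "z": -0.1, "twist": 7}, {"jaw": 0.2, "x": 0, "y": 0, "z": -0.1, "twist": 14}]'

```text
time_s: 20.23
position: [0.52, -0.1125, 0.085]
tcp_rot: [3.14, -0.001, 2.415]
ft_force: [-4.9, 7.0, 14.8]
opening: 0.0417
```

```bash
python3 - <<'E'
from h import *
st()
E
```

```text
t 20.23 p [ 0.52   -0.1125  0.085 ] rot [ 3.140e+00 -1.000e-03  2.415e+00] F [-4.9  7.  14.8] T [1.89 0.91 0.12] op 0.0417 q1 0.47 q7 0.31
```

>>> drive_tool --steps '[{"jaw": 0.2, "x": 0, "y": 0, "z": -0.01, "twist": 7}, {"jaw": 0.2, "x": 0, "y": 0, "z": -0.01, "twist": 14}, {"jaw": 0.2, "x": 0, "y": 0, "z": 0, "twist": 21}, {"jaw": 0.2, "x": 0, "y": 0, "z": 0.02, "twist": 28}]'

```text
time_s: 20.57
position: [0.5207, -0.1134, 0.0837]
tcp_rot: [3.14, -0.0, 1.925]
ft_force: [-1.3, 4.4, 2.0]
opening: 0.0416
```

```bash
python3 - <<'E'
from h import *
st()
E
```

```text
t 20.57 p [ 0.5207 -0.1134  0.0837] rot [ 3.14  -0.     1.925] F [-1.3  4.4  2. ] T [1.12 0.03 0.07] op 0.0416 q1 0.38 q7 -0.05
```

>>> drive_tool --steps '[{"jaw": 0.2, "x": 0, "y": 0, "z": 0.04, "twist": 7}, {"jaw": 0.2, "x": 0, "y": 0, "z": 0.08, "twist": 14}, {"jaw": 0.2, "x": 0, "y": 0, "z": 0.12, "twist": 21}, {"jaw": 0.2, "x": 0, "y": 0, "z": 0.15, "twist": 28}]'

```text
time_s: 20.9
position: [0.5207, -0.1129, 0.0796]
tcp_rot: [3.141, -0.001, 1.437]
ft_force: [0.0, 4.5, 1.2]
opening: 0.0415
```

```bash
python3 - <<'E'
from h import *
st()
E
```

```text
t 20.90 p [ 0.5207 -0.1129  0.0796] rot [ 3.141e+00 -1.000e-03  1.437e+00] F [0.  4.5 1.2] T [ 1.29 -0.04  0.05] op 0.0415 q1 0.28 q7 -0.38
```

>>> drive_tool --steps '[{"jaw": 0.2, "x": 0, "y": 0, "z": 0.035, "twist": 7}, {"jaw": 0.2, "x": 0, "y": 0, "z": 0.07, "twist": 14}, {"jaw": 0.2, "x": 0, "y": 0, "z": 0.105, "twist": 21}, {"jaw": 0.2, "x": 0, "y": 0, "z": 0.14, "twist": 28}]'

```text
time_s: 21.23
position: [0.5206, -0.1126, 0.0761]
tcp_rot: [-3.141, -0.001, 0.949]
ft_force: [1.1, 6.1, 0.7]
opening: 0.0415
```

```bash
python3 - <<'E'
from h import *
st()
E
```

```text
t 21.23 p [ 0.5206 -0.1126  0.0761] rot [-3.141e+00 -1.000e-03  9.490e-01] F [1.1 6.1 0.7] T [ 1.63 -0.26  0.09] op 0.0415 q1 0.19 q7 -0.70
```

>>> drive_tool --steps '[{"jaw": 0.2, "x": 0, "y": 0, "z": 0.03, "twist": 5}, {"jaw": 0.2, "x": 0, "y": 0, "z": 0.055, "twist": 10}, {"jaw": 0.2, "x": 0, "y": 0, "z": 0.08, "twist": 15}]'

```text
time_s: 21.48
position: [0.521, -0.1129, 0.0741]
tcp_rot: [-3.141, -0.001, 0.688]
ft_force: [0.9, 5.3, 1.7]
opening: 0.0416
```

```bash
python3 - <<'E'
from h import *
st()
E
```

```text
t 21.48 p [ 0.521  -0.1129  0.0741] rot [-3.141e+00 -1.000e-03  6.880e-01] F [0.9 5.3 1.7] T [ 1.36 -0.37  0.06] op 0.0416 q1 0.15 q7 -0.86
```

>>> drive_tool --steps '[{"jaw": 0.2, "x": 0, "y": 0, "z": 0.025, "twist": 5}, {"jaw": 0.2, "x": 0, "y": 0, "z": 0.05, "twist": 10}, {"jaw": 0.2, "x": 0, "y": 0, "z": 0.075, "twist": 15}]'

```text
time_s: 21.73
position: [0.5207, -0.1127, 0.0723]
tcp_rot: [-3.141, -0.001, 0.427]
ft_force: [1.8, 6.2, 1.2]
opening: 0.0417
```

```bash
python3 - <<'E'
from h import *
st()
E
```

```text
t 21.73 p [ 0.5207 -0.1127  0.0723] rot [-3.141e+00 -1.000e-03  4.270e-01] F [1.8 6.2 1.2] T [ 1.57 -0.26  0.08] op 0.0417 q1 0.10 q7 -1.02
```

>>> drive_tool --steps '[{"jaw": 0.2, "x": 0, "y": 0, "z": 0.025, "twist": 5}, {"jaw": 0.2, "x": 0, "y": 0, "z": 0.05, "twist": 10}, {"jaw": 0.2, "x": 0, "y": 0, "z": 0.07, "twist": 15}]'

```text
time_s: 21.98
position: [0.5205, -0.1125, 0.0705]
tcp_rot: [-3.14, 0.0, 0.165]
ft_force: [0.8, 7.1, 1.8]
opening: 0.0416
```

```bash
python3 - <<'E'
from h import *
st()
E
```

```text
t 21.98 p [ 0.5205 -0.1125  0.0705] rot [-3.14   0.     0.165] F [0.8 7.1 1.8] T [ 1.78 -0.28  0.14] op 0.0416 q1 0.06 q7 -1.18
```

>>> drive_tool --steps '[{"jaw": 0.2, "x": 0, "y": 0, "z": 0.02, "twist": 5}, {"jaw": 0.2, "x": 0, "y": 0, "z": 0.03, "twist": 10}, {"jaw": 0.2, "x": 0, "y": 0, "z": 0.03, "twist": 15}]'

```text
time_s: 22.23
position: [0.5212, -0.1118, 0.0702]
tcp_rot: [-3.14, -0.001, -0.095]
ft_force: [2.5, 11.7, 6.1]
opening: 0.0418
```

```bash
python3 - <<'E'
from h import *
st()
E
```

```text
t 22.23 p [ 0.5212 -0.1118  0.0702] rot [-3.14e+00 -1.00e-03 -9.50e-02] F [ 2.5 11.7  6.1] T [ 2.48 -0.5   0.59] op 0.0418 q1 0.02 q7 -1.33
```

Bound at 0.59 N m with TCP z 0.0702, which is exactly the predicted home height for offset 0.0482. I'll check by camera and tighten slightly.

>>> drive_tool --steps '[{"jaw": 0.2, "x": 0, "y": 0, "z": 0, "twist": 3}, {"jaw": 0.2, "x": 0, "y": 0, "z": 0, "twist": 3}, {"jaw": 0.2, "x": 0, "y": 0, "z": 0, "twist": 3}]'

```text
time_s: 22.48
position: [0.5215, -0.1115, 0.0702]
tcp_rot: [-3.14, -0.001, -0.143]
ft_force: [2.1, 10.8, 5.9]
opening: 0.042
```

```bash
python3 - <<'E'
from h import *
s=st(); p=s['position']; k=cam('scene')
u=proj(k,[.521,-.1125,.045])[0].astype(int);w=np.s_[u[1]-35:u[1]+35,u[0]-30:u[0]+30]
for b in np.arange(.016,.032,.002): print('%.3f'%b,((clos(k,.521,-.1125,b)-blue(k))**2)[w].sum().round(1))
o=(265,95); im=cv2.resize(cv2.cvtColor(k['frame'],cv2.COLOR_RGB2BGR)[o[1]:o[1]+85,o[0]:o[0]+70],None,fx=6,fy=6,interpolation=cv2.INTER_CUBIC)
cv2.imwrite('pics/home2.png',im)
E
```

```text
t 22.48 p [ 0.5215 -0.1115  0.0702] rot [-3.14e+00 -1.00e-03 -1.43e-01] F [ 2.1 10.8  5.9] T [ 2.23 -0.51  0.06] op 0.0420 q1 0.01 q7 -1.36
0.016 380.0
0.018 360.1
0.020 349.7
0.022 346.1
0.024 344.3
0.026 356.0
0.028 381.8
0.030 405.7
```

View pics/home2.png

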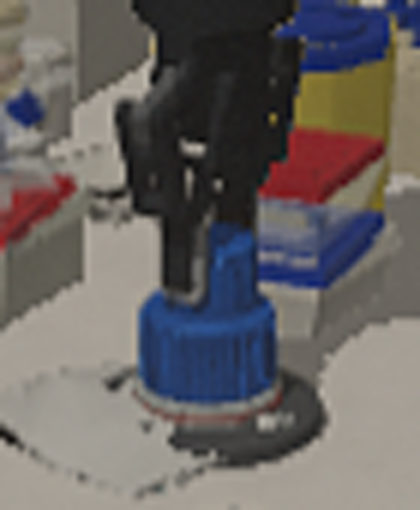

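Skirt bottom sits at about row 402 in this crop, the same as the first closure (about 401), with the same camera fit (0.023). I'll make one more firm turn to confirm the stop.

>>> drive_tool --steps '[{"jaw": 0.2, "x": 0, "y": 0, "z": 0, "twist": 5}, {"jaw": 0.2, "x": 0, "y": 0, "z": 0, "twist": 8}]'

```text
time_s: 22.7
position: [0.5207, -0.1109, 0.0701]
tcp_rot: [-3.139, 0.001, -0.282]
ft_force: [-5.4, 13.8, 17.5]
opening: 0.0416
```

```bash
python3 - <<'E'
from h import *
st()
E
```

```text
t 22.70 p [ 0.5207 -0.1109  0.0701] rot [-3.139e+00  1.000e-03 -2.820e-01] F [-5.4 13.8 17.5] T [2.87 0.79 0.63] op 0.0416 q1 -0.02 q7 -1.45
```

>>> drive_tool --steps '[{"jaw": 0.2, "x": 0.02, "y": 0.05, "z": -0.03, "twist": -7}, {"jaw": 0.2, "x": 0.02, "y": 0.05, "z": -0.03, "twist": -14}, {"jaw": 0.2, "x": 0.02, "y": 0.05, "z": -0.03, "twist": -20}, {"jaw": 0.2, "x": 0.02, "y": 0.05, "z": -0.06, "twist": -27}, {"jaw": 0.2, "x": 0.02, "y": 0.05, "z": -0.09, "twist": -34}, {"jaw": 0.2, "x": 0.02, "y": 0.05, "z": -0.13, "twist": -41}, {"jaw": 0.2, "x": 0.02, "y": 0.05, "z": -0.16, "twist": -48}, {"jaw": 0.2, "x": 0.02, "y": 0.05, "z": -0.2, "twist": -55}]'

```text
time_s: 23.37
position: [0.5209, -0.1138, 0.0748]
tcp_rot: [-3.141, -0.001, 0.681]
ft_force: [1.4, 5.2, -1.0]
opening: 0.0414
```

```bash
python3 - <<'E'
from h import *
st()
E
```

```text
t 23.37 p [ 0.5209 -0.1138  0.0748] rot [-3.141e+00 -1.000e-03  6.810e-01] F [ 1.4  5.2 -1. ] T [ 1.4  -0.2  -0.07] op 0.0414 q1 0.15 q7 -0.86
```

>>> drive_tool --steps '[{"jaw": 0.2, "x": 0, "y": 0, "z": -0.03, "twist": -7}, {"jaw": 0.2, "x": 0, "y": 0, "z": -0.07, "twist": -14}, {"jaw": 0.2, "x": 0, "y": 0, "z": -0.1, "twist": -21}, {"jaw": 0.2, "x": 0, "y": 0, "z": -0.14, "twist": -28}, {"jaw": 0.2, "x": 0, "y": 0, "z": -0.17, "twist": -35}, {"jaw": 0.2, "x": 0, "y": 0, "z": -0.21, "twist": -42}, {"jaw": 0.2, "x": 0, "y": 0, "z": -0.24, "twist": -49}, {"jaw": 0.2, "x": 0, "y": 0, "z": -0.28, "twist": -56}]'

```text
time_s: 24.03
position: [0.5216, -0.1145, 0.0819]
tcp_rot: [3.139, -0.001, 1.658]
ft_force: [1.7, 4.3, -2.8]
opening: 0.0418
```

>>> drive_tool --steps '[{"jaw": 0.2, "x": 0, "y": 0, "z": -0.06, "twist": -5}, {"jaw": 0.2, "x": 0, "y": 0, "z": -0.12, "twist": -9}, {"jaw": 0.2, "x": 0, "y": 0, "z": -0.2, "twist": -9}]'

```text
time_s: 24.28
position: [0.5207, -0.1154, 0.0867]
tcp_rot: [3.141, -0.001, 1.811]
ft_force: [-0.3, 0.2, -1.6]
opening: 0.0417
```

```bash
python3 - <<'E'
from h import *
st()
E
```

```text
t 24.28 p [ 0.5207 -0.1154  0.0867] rot [ 3.141e+00 -1.000e-03  1.811e+00] F [-0.3  0.2 -1.6] T [ 0.3  -0.23  0.02] op 0.0417 q1 0.36 q7 -0.12
```

```bash
python3 - <<'E'
from h import *
s=st(); s['position'][2]=.13; plan(.412,.066,.13,s['tcp_rot'][2],s)
E
```

```text
t 24.28 p [ 0.5207 -0.1154  0.0867] rot [ 3.141e+00 -1.000e-03  1.811e+00] F [-0.3  0.2 -1.6] T [ 0.3  -0.23  0.02] op 0.0417 q1 0.36 q7 -0.12
x 8.08 y -2.50 z -0.00 twist -0.0 rows 7
```

>>> drive_tool --steps '[{"jaw": 0.2, "x": 0, "y": 0, "z": -0.6, "twist": 0}, {"jaw": 0.2, "x": 0, "y": 0, "z": -1.4, "twist": 0}, {"jaw": 0.2, "x": 1.2, "y": -0.37, "z": -1.73, "twist": 0}, {"jaw": 0.2, "x": 2.6, "y": -0.8, "z": -1.73, "twist": 0}, {"jaw": 0.2, "x": 4.0, "y": -1.24, "z": -1.73, "twist": 0}, {"jaw": 0.2, "x": 5.4, "y": -1.67, "z": -1.73, "twist": 0}, {"jaw": 0.2, "x": 6.7, "y": -2.07, "z": -1.73, "twist": 0}, {"jaw": 0.2, "x": 7.5, "y": -2.32, "z": -1.73, "twist": 0}]'

```text
time_s: 24.95
position: [0.4176, 0.055, 0.1303]
tcp_rot: [-3.14, -0.0, 1.807]
ft_force: [0.2, 0.4, -0.8]
opening: 0.0417
```

>>> drive_tool --steps '[{"jaw": 0.2, "x": 0.58, "y": -0.18, "z": 0, "twist": 0}, {"jaw": 0.2, "x": 0.58, "y": -0.18, "z": 0, "twist": 0}, {"jaw": 0.2, "x": 0.58, "y": -0.18, "z": 0, "twist": 0}, {"jaw": 0.2, "x": 0.58, "y": -0.18, "z": 0, "twist": 0}, {"jaw": 0.2, "x": 0.58, "y": -0.18, "z": 0, "twist": 0}]'

```text
time_s: 25.37
position: [0.4125, 0.065, 0.1302]
tcp_rot: [-3.141, 0.0, 1.805]
ft_force: [0.0, 0.2, -1.6]
opening: 0.0418
```

```bash
python3 - <<'E'
from h import *
s=st();print(np.round(s['joint_positions'],2)); plan(.412,.066,.055,s['tcp_rot'][2],s)
k=cam('scene'); save(k,'s2.png')
B=blue(k)
u=proj(k,[.413,.1387,.06])[0].astype(int); w=np.zeros_like(B); w[u[1]-25:u[1]+6,u[0]-25:u[0]+25]=1
r=minimize(lambda q:(((clos(k,q[0],q[1],.003)-B)**2)*w).sum(),[.413,.1387],method='Nelder-Mead',options=dict(initial_simplex=[[.413,.1387],[.419,.1387],[.413,.145]])); print('first closure',r.x,r.fun)
cv2.imwrite('pics/s2c.png',cv2.resize(cv2.cvtColor(k['frame'],cv2.COLOR_RGB2BGR)[110:250,220:380],None,fx=4,fy=4,interpolation=cv2.INTER_CUBIC))
E
```

```text
t 25.37 p [0.4125 0.065  0.1302] rot [-3.141  0.     1.805] F [ 0.   0.2 -1.6] T [-0.06 -0.02 -0.01] op 0.0418 q1 -0.02 q7 -0.50
[-0.02  0.44 -0.37  2.36  0.41  0.4  -0.5 ]
x 0.04 y -0.01 z 3.01 twist -0.0 rows 3
first closure [0.41167981 0.14494521] 237.2160399846213
```

View pics/s2c.png

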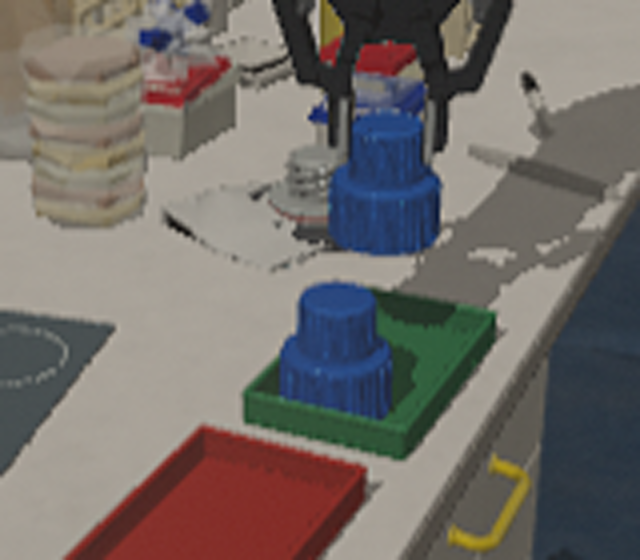

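The crop shows the first closure upright in the green tray (about (335,350) in the crop), and the second held straight above the tray's free end. Lowering it now.

>>> drive_tool --steps '[{"jaw": 0.2, "x": 0.03, "y": -0.01, "z": 1.3, "twist": 0}, {"jaw": 0.2, "x": 0.03, "y": -0.01, "z": 2.4, "twist": 0}, {"jaw": 0.2, "x": 0.03, "y": -0.01, "z": 2.9, "twist": 0}, {"jaw": 0.2, "x": 0.03, "y": -0.01, "z": 3.01, "twist": 0}, {"jaw": 0.2, "x": 0.03, "y": -0.01, "z": 3.01, "twist": 0}]' --grip_force 40

```text
time_s: 25.83
position: [0.4115, 0.0662, 0.0543]
tcp_rot: [-3.139, 0.001, 1.807]
ft_force: [0.7, 0.8, -1.3]
opening: 0.0417
```

>>> drive_tool --steps '[{"jaw": 0.2, "x": 0, "y": 0, "z": 0.04, "twist": 0}, {"jaw": 0.2, "x": 0, "y": 0, "z": 0.08, "twist": 0}, {"jaw": 0.2, "x": 0, "y": 0, "z": 0.1, "twist": 0}, {"jaw": 0.2, "x": 0, "y": 0, "z": 0.1, "twist": 0}]'

```text
time_s: 26.17
position: [0.4121, 0.0666, 0.0532]
tcp_rot: [3.14, -0.0, 1.807]
ft_force: [0.7, 0.6, -1.1]
opening: 0.0415
```

```bash
python3 - <<'E'
from h import *
s=st();print(np.round(s['joint_positions'],2))
E
```

```text
t 26.17 p [0.4121 0.0666 0.0532] rot [ 3.14  -0.     1.807] F [ 0.7  0.6 -1.1] T [0.01 0.02 0.01] op 0.0415 q1 -0.19 q7 -0.66
[-0.19  0.6  -0.15  2.43  0.59  0.15 -0.66]
```

>>> drive_tool --steps '[{"jaw": 0.2, "x": 0, "y": 0, "z": 0.04, "twist": 0}, {"jaw": 0.2, "x": 0, "y": 0, "z": 0.08, "twist": 0}, {"jaw": 0.2, "x": 0, "y": 0, "z": 0.08, "twist": 0}]'

```text
time_s: 26.42
position: [0.412, 0.067, 0.0511]
tcp_rot: [3.14, -0.0, 1.808]
ft_force: [-1.1, 1.8, 8.8]
opening: 0.0417
```

```bash
python3 - <<'E'
from h import *
s=st();print(np.round(s['joint_positions'],3))
E
```

```text
t 26.42 p [0.412  0.067  0.0511] rot [ 3.14  -0.     1.808] F [-1.1  1.8  8.8] T [ 0.17  0.34 -0.05] op 0.0417 q1 -0.20 q7 -0.67
[-0.198  0.6   -0.142  2.427  0.596  0.142 -0.669]
```

Contact came at 0.0511, against 0.0512 expected, so the second closure also went home with no gap. Releasing and withdrawing.

>>> drive_tool --steps '[{"jaw": 0.2, "x": 0, "y": 0, "z": -0.04, "twist": 0}, {"jaw": 0.9, "x": 0, "y": 0, "z": -0.04, "twist": 0}, {"jaw": 0.9, "x": 0, "y": 0, "z": -0.04, "twist": 0}, {"jaw": 0.9, "x": 0, "y": 0, "z": -0.04, "twist": 0}, {"jaw": 0.9, "x": 0, "y": 0, "z": -0.8, "twist": 0}, {"jaw": 0.9, "x": 0, "y": 0, "z": -2.2, "twist": 0}, {"jaw": 0.9, "x": 0, "y": 0, "z": -3.6, "twist": 0}, {"jaw": 0.9, "x": 0, "y": 0, "z": -5, "twist": 0}]'

```text
time_s: 27.08
position: [0.4108, 0.0668, 0.1768]
tcp_rot: [-3.139, -0.001, 1.809]
ft_force: [1.5, -0.6, -1.1]
opening: 0.0765
```

```bash
python3 - <<'E'
from h import *
s=st(); plan(.5,-.1,.25,s['tcp_rot'][2],s)
E
```

```text
t 27.08 p [0.4108 0.0668 0.1768] rot [-3.139e+00 -1.000e-03  1.809e+00] F [ 1.5 -0.6 -1.1] T [-0.01 -0.08  0.01] op 0.0765 q1 0.10 q7 -0.45
x -7.32 y 1.90 z -2.93 twist -0.0 rows 6
```

>>> drive_tool --steps '[{"jaw": 0.9, "x": -1, "y": 0.26, "z": -0.6, "twist": 0}, {"jaw": 0.9, "x": -2.2, "y": 0.6, "z": -1.2, "twist": 0}, {"jaw": 0.9, "x": -3.5, "y": 0.9, "z": -1.6, "twist": 0}, {"jaw": 0.9, "x": -4.8, "y": 1.25, "z": -2, "twist": 0}, {"jaw": 0.9, "x": -6, "y": 1.6, "z": -2, "twist": 0}, {"jaw": 0.9, "x": -7, "y": 1.8, "z": -2, "twist": 0}, {"jaw": 0.9, "x": -7, "y": 1.8, "z": -2, "twist": 0}, {"jaw": 0.9, "x": -7, "y": 1.8, "z": -2, "twist": 0}]'

```text
time_s: 27.75
position: [0.4964, -0.0942, 0.2252]
tcp_rot: [-3.141, -0.0, 1.805]
ft_force: [0.8, 0.3, 0.3]
opening: 0.0768
```

```bash
python3 - <<'E'
from h import *
st(); c=cam('top')
for p in((.413,.139),(.412,.067)): print(fitc([c],p,b=.003,box=20))
cv2.imwrite('pics/end.png',cv2.resize(cv2.cvtColor(c['frame'],cv2.COLOR_RGB2BGR)[130:262,110:350],None,fx=3.3,fy=3.3,interpolation=cv2.INTER_CUBIC))
E
```

```text
t 27.75 p [ 0.4964 -0.0942  0.2252] rot [-3.141 -0.     1.805] F [0.8 0.3 0.3] T [ 0.06  0.03 -0.  ] op 0.0768 q1 0.47 q7 0.00
(array([0.41308647, 0.14009506]), np.float64(94.13845444059976))
(array([0.41089702, 0.06802926]), np.float64(148.76149173394847))
```

View pics/end.png

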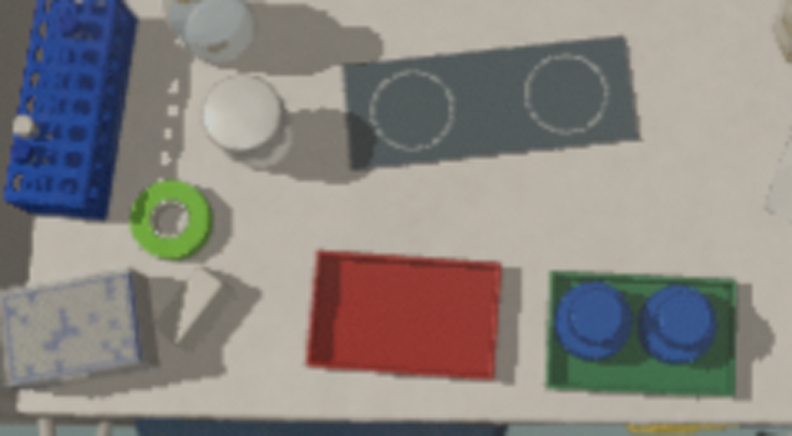

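Both closures stand upright in the green tray, at about (597,320) and (680,322) in the crop. The red tray is empty and the bystanders are where they started. Handing in.

```bash
python3 -c "
from cell import ctrl
print(ctrl.job_done())"
```

```text
the job is handed in; nothing more can be done
None
```

Both closures tested good and now stand in the green tray; I handed the job in after about 28 s of robot time.

| | First closure (left ring) | Second closure (right ring) |
|---|---|---|
| Torque at the stop | 0.8 N m | 0.6 N m |
| Tool height at the stop | 0.0694 m | 0.0701 m |
| Height expected if fully home | 0.0695 m | 0.0702 m |
| Tool height on tray floor | 0.0505 m (expected 0.0505) | 0.0511 m (expected 0.0512) |

The tray-floor heights match, so neither closure slipped in the grip and both skirts came down on the shoulder. The gap was about 0 for each.

- **Final picture:** both closures stand upright about 72 mm apart, roughly 10 mm (tray x), and 43 and 29 mm (tray y), from the tray's middle. The arm is clear, and the beaker, timer and tape look unmoved.
- **Camera check on the gauge:** the scene-camera fit put both rims about 1 mm above the shoulder. It read the first closure 0.5–1 mm high while it hung in the air too, so I took this as camera bias.
- **Check that disagreed:** two scene-camera fits of the first closure in the tray were 6 to 9 mm off along y, one each way. I put this down to the tray wall hiding part of it. The top camera agreed with the tool position to within about 2 mm.
- **Pressing force:** lowering each closure onto the thread briefly reached 37 N at the wrist, against the 5 N suggested. I backed off before turning.

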